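# Open the spindle hood and hold the spindle half drawn

## Task

Using the pry blade, not the fingers, lever the hood of the spindle housing open until it falls back against its stop, then lay the blade down on the bench (do not drop it). Then draw the spindle gently straight up about 40 mm, so that it stays partly in its bore, and finish while still holding it there steadily in the gripper, upright and without jamming it. Leave the spanner, bobbin and ring core alone.

Things in the scene. Friction and masses are not known exactly. Their poses are not given: they have to be found in the camera images.
- housing: White painted steel block bolted to the bench (cannot move), 110 mm (its x) by 100 mm (y) by 90 mm high; two bolted feet 8 mm high reach 83 mm either side of its centre along y. Origin: centre of its underside, on the bench; z up; its -x side is the front, roughly facing the robot. A bore of 18 mm diameter and 75 mm depth goes straight down from the centre of its top; only the spindle is in it.
- hood (a joint): Angle of the grey sheet-metal hood on the housing: 0 shut, 1.75 rad fully open (tipped to the housing's +x). A box-shaped cover 106 mm long, 98 wide, 54 tall, 3 mm walls, open below and at the hinge end, 0.25 kg; shut, its top is 150 mm (a steel bar near the hinge 156) above the bench. It falls shut from small angles; beyond about 0.95 rad it tips fully open slowly. Lifting the lip takes 1 to 2 N.
- hood_hinge (a point): Point on the hinge axis, at the middle of its length: 53 mm behind (+x of the housing) the bore axis and 94 mm above the bench. The axis runs along the housing's y.
- hood_lip (a point): Middle of the front underside edge of the hood's lip, a flat tab 60 mm wide, 3 mm thick, sticking 12 mm out of the hood's front wall. Shut: 65 mm in front (-x of the housing) of the bore axis, 103 mm above the bench, 118 mm from the hinge axis. Under lip and front wall is a 13 mm high, open gap above the housing's top, for a blade; it runs back freely for 39 mm from the hood's front wall to the spindle head (51 mm from the lip edge).
- bore_mouth (a point): Centre of the bore's mouth on top of the housing, 90 mm above the bench; z is the bore axis (straight up).
- spindle_head (a point): Centre of the spindle's knurled steel head, a cylinder 26 mm in diameter and 36 mm tall; z is the spindle's axis. The loose spindle (0.18 to 0.33 kg) stands in the bore with 2 mm of play in diameter, the head's underside resting on the housing's top: this point is then 18 mm above the bore mouth, 108 mm above the bench. Below the head is a plain steel shaft 16 mm in diameter and 73 mm long. Under the hood at the start.
- pry_grip (a point): Centre of the handle of the pry blade, a loose tool of 0.12 kg lying on the bench to the left or the right of the housing. The handle is a black bar 90 mm long (its x), 20 mm wide (y), 26 mm high (z), so this point lies 13 mm above the bench. The tool's +x points from handle to blade tip, roughly away from the robot. The steel blade is 75 mm long, 16 mm wide and 2.5 mm thick, lying flat at half the handle's height.
- pry_tip (a point): Middle of the blade's tip edge, 120 mm from the handle's centre along the tool's +x, at the same height.
- spanner: Loose steel open-ended spanner lying on the bench on the other side of the housing from the pry blade; bystander, leave alone. Origin under its middle.
- bobbin: Loose empty wooden bobbin, 68 mm in diameter, 62 mm tall, standing on the bench beyond the housing to the left; bystander, leave alone. Origin: centre of its underside.
- core: Loose dark steel ring core, 70 mm outer and 42 mm inner diameter, 24 mm tall, flat on the bench beyond the housing to the right; bystander, leave alone. Origin: centre of its underside.
Things that resemble listed ones, but are neither listed nor needed, are in the scene too. Of the things like the part that bears pry_grip, leave any that is purple or red; of the rest the larger one is meant.

How it is judged:
By the outcome, as a careful person would: the job done as asked, in the order asked, and still so for the second after the job is handed in, while the arm keeps its last pose, push and grip.
It also fails if it takes over 64 s, if anything falls off the work surface, if the arm or the gripper's body presses on something with over 40 N, if the wrist force passes 120 N, or if a joint passes its speed limit or range.

## Robot

A 6-joint arm with a two-finger parallel gripper is mounted at the origin on the work surface. World frame = base frame: x ahead of the robot, y to its left, z up, the work surface at z = 0. Lengths are in m, angles in rad, forces in N, time in s.
With the tool pointing down it reaches from about 0.375 to 0.9 m from the base axis. Payload 3.1 kg.
Tool frame: the origin (TCP) lies midway between the tips of the shut fingers; the grasp point (between the pads) lies 19 mm behind it (grip_depth is the distance from the TCP to the grasp point, in m); y points along the fingers, z is the direction in which the jaws open and shut, and the axes are right-handed (so a half turn about y gives the same grasp; the last joint's range is limited). The gripper opens to 85 mm and grips with 20 to 120 N. Pads are 22 mm wide; open, the fingers measure 114 mm over their backs; the gripper's body (76 mm by 85 mm) begins 54 mm behind the grasp point. The pads swing forward as they close: fully open they stand 13 mm farther back than shut.
Start: joints at [0.931, 0.527, 1.433, -0, 1.181, -0.178], TCP at [0.278, 0.56, 0.231] pointing down, gripper open.
Joint ranges: [-3.08, 3.08], [-0.75, 2.2], [0.22, 2.44], [-1.43, 4.57], [0, 2.65], [-2.85, 2.85]. Speed limits (rad/s): [2.79, 2.79, 3.14, 3.14, 3.14, 3.14].

## Interface

Orientations are given as a unit quaternion [x, y, z, w].
In Python, from station import sense, snapshot, camera_model, sign_off, grip_depth gives the robot as it stands.
- The arm moves only by the tool play_rows, never from a script. Its argument "deltas" is a list of rows, each a list of 6 numbers: the shift along the tool's x, y, z in m, then the turn, a rotation vector about the tool's x, y, z in rad. A call has 1 to 12 rows; each row is the pose to reach, as a shift and turn from the pose commanded when the call began, along the tool's axes at that moment; what a row does not reach only later rows make up. A row lasts 1/10 s, in which the tool goes at most 50 mm and 8.59 degrees, less where a joint would pass 70% of its speed; a pose out of reach is approached as far as the arm can. A call with a gripper value outside its range is refused whole. "gripper" is the finger opening in m, from 0 to 0.0854, set as the call begins (left out, the last holds). The fingers move at their own pace and stop on an object; "force" is the grip in N (left out, the last holds). Time passes only in rows, so rows that repeat a pose let the fingers close. It gives the time, the measured TCP pose, the force and the opening at its end, in the units of the state.
- sense(): the state, without advancing time (a new reading comes with each control period).
- snapshot(name): name is "side" or "top" or "wrist"; returns the picture (420x560x3 uint8, red, green, blue); there is no depth.
- camera_model(name): a dict with "fx", "fy", "cx", "cy" (pixels), "camera_from_world" (4x4, takes a point from world to camera coordinates). Camera axes: x right, y up, looking along -z (the intrinsics and any distortion apply to the point x, -y, -z); pixel columns grow to the right and rows downward; lengths in m; the calibration is good to about 2 mm. A picture is of the moment at which its call begins: read the wrist's pose just before it. camera_model takes no time and is no camera call; for the wrist camera it gives the pose at the moment of the call.
- sign_off(): hands the job in, once; it reports no verdict.
The state is a dict: "t": time; "q": joint angles; "qd": joint speeds; "tau": joint torques, N m; "tcp_pos": TCP position; "tool_rot": TCP orientation; "force": force on the tool from outside, world axes, zero at the start; "ft_torque": the same for the moment, N m; "finger_gap": opening from 0.0 (shut) to 1.0 (fully open).
Only numpy, scipy, OpenCV 4.12 (cv2) and the standard library are available. Lean on these libraries where they do the work, as an engineer would, in place of code of your own. Each camera call takes 0.05 s, during which the arm holds its last target.

## Working session

There is one attempt and no reset: what is moved stays moved. The work goes in short steps, Python scripts to look and compute and a tool call to move; the robot and the scene stay as the last step left them, time stands still between calls to the robot, and variables do not carry over. Pictures are saved under pics/ and viewed, and the job is handed in when it is done.

Besides the shell and the picture viewer there is one more tool, called after "Request:" in YAML: its name, and indented under it one key for each argument. play_rows: Moves the arm, as the interface text tells. Its arguments: {"type":"object","properties":{"deltas":{"type":"array"},"gripper":{"type":"number"},"force":{"type":"number"}},"required":["deltas"]}

```bash
ls; mkdir -p pics
python3 - <<'E'
from station import sense, snapshot, camera_model, grip_depth
import cv2
print(sense()); print(grip_depth)
for n in ["side","top","wrist"]:
    m=camera_model(n); print(n,m)
    cv2.imwrite(f"pics/{n}0.png",snapshot(n)[:,:,::-1])
E
```

```text
pics
{'t': 0.0, 'q': array([ 9.31515558e-01,  5.28473852e-01,  1.43389319e+00, -2.25948307e-05,
        1.18135628e+00, -1.78485021e-01]), 'qd': array([-0.00062262, -0.00185235, -0.00023091,  0.00189096, -0.00022916,
        0.00066139]), 'tau': array([-5.27975644e-04, -4.42351055e+01, -1.78024220e+01, -2.83269310e-04,
        8.52592435e-03,  4.98373865e-06]), 'tcp_pos': array([0.27745968, 0.55925555, 0.23033177]), 'tool_rot': array([ 0.68911636, -0.16176804,  0.1611826 , -0.68772808]), 'force': array([ 0.2294266 ,  0.28239786, -0.45563657]), 'ft_torque': array([-0.03199197, -0.06789957,  0.01026781]), 'finger_gap': 1.0053541267596144}
0.0187
side {'fx': 413.27444160213213, 'fy': 413.27444160213213, 'cx': 275.9214004570631, 'cy': 207.91834262132537, 'camera_from_world': array([[ 0.75225085, -0.65878967, -0.01071545, -0.3336075 ],
       [ 0.45405038,  0.50654351,  0.73297471, -0.33100408],
       [-0.47744833, -0.55624621,  0.68017149, -0.74584865],
       [ 0.        ,  0.        ,  0.        ,  1.        ]])}
top {'fx': 465.98125985061984, 'fy': 465.98125985061984, 'cx': 280.5624715924035, 'cy': 206.8937599815668, 'camera_from_world': array([[ 0.01789782, -0.9997774 ,  0.01117192,  0.07898495],
       [ 0.98156451,  0.01969618,  0.1901136 , -0.53838983],
       [-0.19029133,  0.00756334,  0.98169853, -0.996481  ],
       [ 0.        ,  0.        ,  0.        ,  1.        ]])}
wrist {'fx': 295.98680379921103, 'fy': 295.98680379921103, 'cx': 275.70531216357926, 'cy': 212.19713020639682, 'camera_from_world': array([[ 0.4450418 ,  0.89550876, -0.00136334, -0.62453099],
       [-0.85836441,  0.42614722, -0.28567303,  0.0360536 ],
       [-0.25524172,  0.12830669,  0.95832618, -0.38006406],
       [ 0.        ,  0.        ,  0.        ,  1.        ]])}
```

View pics/side0.png

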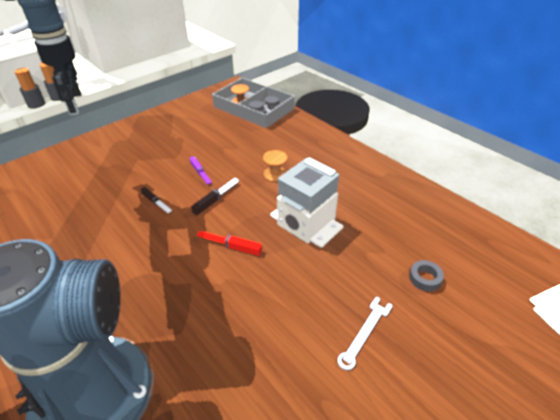

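View pics/top0.png

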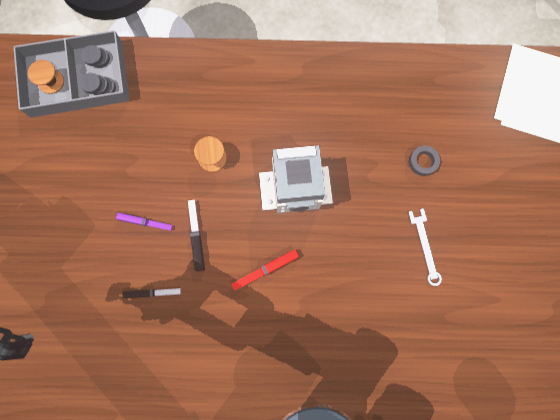

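View pics/wrist0.png

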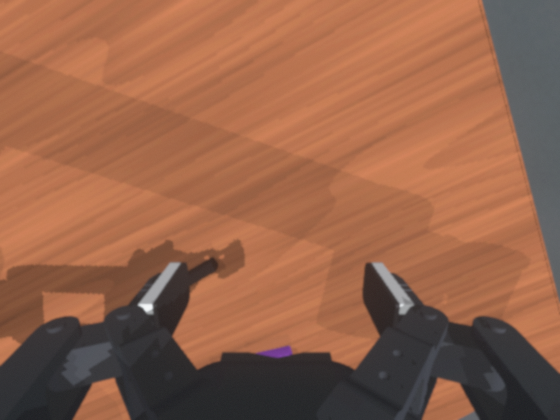

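```bash
cat > h.py <<'E'
import numpy as np, cv2, math
from scipy.spatial.transform import Rotation as R
from station import sense, snapshot, camera_model, grip_depth
def ray(m,u,v):
    T=m["camera_from_world"]; d=np.array([(u-m["cx"])/m["fx"],-(v-m["cy"])/m["fy"],-1.])
    Rm=T[:3,:3]; return -Rm.T@T[:3,3], Rm.T@d
def plane(m,u,v,z):
    o,d=ray(m,u,v); return o+d*(z-o[2])/d[2]
def proj(m,p):
    T=m["camera_from_world"]; c=T[:3,:3]@np.asarray(p)+T[:3,3]
    return np.array([m["cx"]+m["fx"]*c[0]/-c[2], m["cy"]-m["fy"]*c[1]/-c[2]])
E
python3 - <<'E'
from h import *
im=cv2.imread("pics/top0.png"); 
c=im[190:300,100:230]; cv2.imwrite("pics/c1.png",cv2.resize(c,None,fx=5,fy=5,interpolation=cv2.INTER_CUBIC))
c=im[135:220,250:345]; cv2.imwrite("pics/c2.png",cv2.resize(c,None,fx=6,fy=6,interpolation=cv2.INTER_CUBIC))
im=cv2.imread("pics/side0.png")
c=im[150:250,180:350]; cv2.imwrite("pics/c3.png",cv2.resize(c,None,fx=4.5,fy=4.5,interpolation=cv2.INTER_CUBIC))
E
```

```text
(no output)
```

View pics/c1.png

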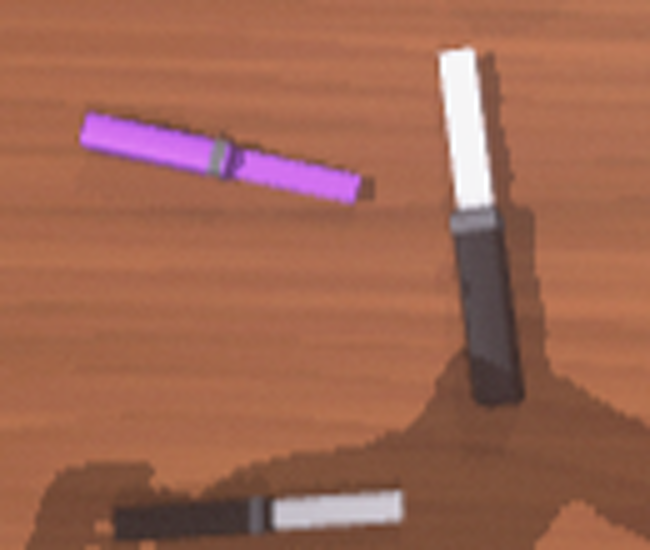

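View pics/c2.png

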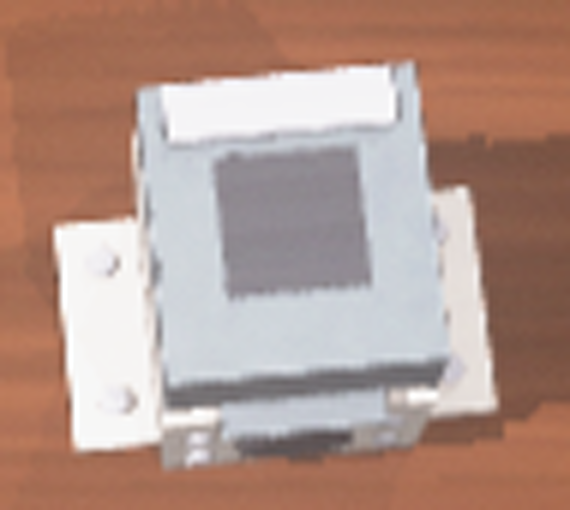

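View pics/c3.png

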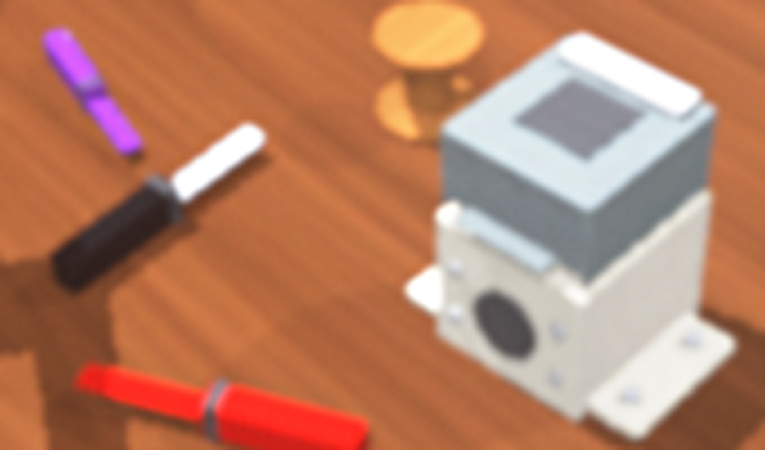

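```bash
cat >> h.py <<'E'
def cr(x,y,x0,y0,f): return ((x+.5)/f-.5+x0,(y+.5)/f-.5+y0)
E
python3 - <<'E'
from h import *
np.set_printoptions(precision=4,suppress=True)
m=camera_model("top")
P=lambda x,y,z: plane(m,*cr(x,y,100,190,5),z)
tl,tr=P(438,52,.0145),P(475,48,.0145)
hl,hr=P(472,405,.026),P(522,400,.026)
fl,fr=P(450,212,.026),P(500,206,.026)   # collar front, side
tip=(tl+tr)/2; end=(hl+hr)/2
print("tip",tip,"end",end,"len",np.linalg.norm((tip-end)[:2]),"w",np.linalg.norm(tl-tr),np.linalg.norm(hl-hr))
d=(tip-end)[:2]; print("yaw deg",np.degrees(np.arctan2(d[1],d[0])),"grip",tip[:2]-d/np.linalg.norm(d)*.12, end[:2]+d/np.linalg.norm(d)*.045)
f=(fl+fr)/2; print("collar",f, np.linalg.norm((f-end)[:2]), np.linalg.norm((f-tip)[:2]))
H=lambda x,y,z: plane(m,*cr(x,y,250,135,6),z)
print("feet")
# feet outer corners z=.008
A=H(55,225,.008);B=H(75,450,.008);C=H(470,187,.008);D=H(497,408,.008)
for p in (A,B,C,D): print(p)
print("centre",(A+B+C+D)/4, "y axis", np.degrees(np.arctan2(*((A-C)[:2])[::-1]))-90, np.degrees(np.arctan2(*((B-D)[:2])[::-1]))-90, np.linalg.norm(A-C))
print("x axis",np.degrees(np.arctan2(*((A-B)[:2])[::-1])),np.degrees(np.arctan2(*((C-D)[:2])[::-1])))
# hood top corners z=.150
E1=H(168,390,.150);F=H(447,358,.150);G=H(137,88,.150);I=H(412,63,.150)
for p in (E1,F,G,I): print(p)
print("front-mid",(E1+F)/2,"rear-mid",(G+I)/2,"w",np.linalg.norm(E1-F),"yaw",np.degrees(np.arctan2(*((E1-F)[:2])[::-1]))-90)
d=(G+I-E1-F)[:2];print(np.degrees(np.arctan2(d[1],d[0])))
# lip front edge, top z .106
L1=H(225,430,.106);L2=H(387,420,.106);print("lip",L1,L2,np.linalg.norm(L1-L2))
E
```

```text
tip [0.557  0.2981 0.0145] end [0.3938 0.2691 0.026 ] len 0.1657773101633107 w 0.017249766055570895 0.02239754730787282
yaw deg 10.092919640417179 grip [0.4389 0.2771] [0.4381 0.277 ]
collar [0.481  0.2835 0.026 ] 0.08834005595691442 0.07745030923781253
feet
[0.6284 0.1422 0.008 ]
[0.5379 0.132  0.008 ]
[ 0.6474 -0.0223  0.008 ]
[ 0.5579 -0.0328  0.008 ]
centre [0.5929 0.0547 0.008 ] y axis 6.611564925878156 6.933267609986046 0.16562486538601326
x axis 6.445972948265945 6.663846826153861
[0.5327 0.0963 0.15  ]
[0.5458 0.0014 0.15  ]
[0.6395 0.1091 0.15  ]
[0.6507 0.0136 0.15  ]
front-mid [0.5392 0.0489 0.15  ] rear-mid [0.6451 0.0614 0.15  ] w 0.09576884913985684 yaw 7.842725554107275
6.7358076702472545
lip [0.5278 0.0757 0.106 ] [0.5326 0.0182 0.106 ] 0.057717675899672964
```

```bash
cat >> h.py <<'E'
np.set_printoptions(precision=4,suppress=True)
def down(yaw):  # y down; tool z = horizontal jaw axis at left of heading 'yaw'
    z=np.array([-math.sin(yaw),math.cos(yaw),0]); y=np.array([0,0,-1.]); x=np.cross(y,z)
    return R.from_matrix(np.column_stack([x,y,z]))
def delta(pos,rot,s=None):
    s=s or sense(); r0=R.from_quat(s["tool_rot"])
    d=r0.inv().apply(np.asarray(pos)-s["tcp_pos"]); w=(r0.inv()*rot).as_rotvec()
    return np.r_[d,w]
E
python3 - <<'E'
from h import *
s=sense(); print(R.from_quat(s["tool_rot"]).as_matrix())
for k in (0,math.pi):
    print(delta([.438,.277,.12],down(math.radians(10.1)+k)))
E
```

```text
[[ 0.8957 -0.001   0.4446]
 [-0.4446 -0.0014  0.8957]
 [-0.0003 -1.     -0.0017]]
[ 0.2693  0.1108 -0.1814  0.0016 -0.637  -0.0008]
[ 0.2693  0.1108 -0.1814  0.001   2.5046  0.002 ]
```

Request:
play_rows:
  deltas:
    - [0.04, 0.015, -0.026, 0, -0.09, 0]
    - [0.08, 0.03, -0.052, 0, -0.18, 0]
    - [0.12, 0.045, -0.078, 0, -0.27, 0]
    - [0.155, 0.06, -0.104, 0, -0.36, 0]
    - [0.19, 0.075, -0.13, 0, -0.45, 0]
    - [0.23, 0.09, -0.156, 0, -0.54, 0]
    - [0.255, 0.1, -0.172, 0, -0.6, 0]
    - [0.2693, 0.1108, -0.1814, 0.0016, -0.637, -0.0008]
    - [0.2693, 0.1108, -0.1814, 0.0016, -0.637, -0.0008]
    - [0.2693, 0.1108, -0.1814, 0.0016, -0.637, -0.0008]
  gripper: 0.06

```text
t: 1.15
tcp_pos: [0.4382, 0.2775, 0.1203]
tool_rot: [-0.704, -0.062, 0.062, 0.705]
force: [0.1, 0.4, 0.3]
finger_gap: 0.701
```

Run:
```python
from h import *
s=sense(); print(s["t"],s["tcp_pos"],s["q"],s["force"],s["finger_gap"])
m=camera_model("wrist"); im=snapshot("wrist")[:,:,::-1].copy(); np.save("pics/w1.npy",m["camera_from_world"])
cv2.imwrite("pics/w1.png",im)
for n,p in dict(grip=[.438,.277,.026],tip=[.557,.298,.013],end=[.3938,.2691,.026]).items(): print(n,proj(m,p))
print(delta([.438,.277,.004],down(math.radians(10.1))))
```

```text
1.15 [0.4382 0.2775 0.1203] [ 0.3481  0.554   1.7999  0.0019  0.7873 -1.3984] [0.0845 0.3905 0.3038] 0.7011035207351884
grip [273.8339 214.354 ]
tip [274.2074 326.2323]
end [273.5649 160.4309]
[-0.0004  0.1167 -0.0013 -0.0016 -0.0006  0.0011]
```

View pics/w1.png

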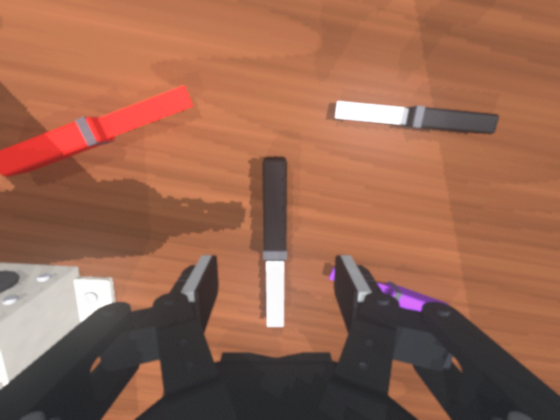

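Request:
play_rows:
  deltas:
    - [0, 0.03, 0, 0, 0, 0]
    - [0, 0.06, -0.001, 0, 0, 0]
    - [0, 0.085, -0.001, -0.001, 0, 0.001]
    - [0, 0.1, -0.001, -0.001, 0, 0.001]
    - [0, 0.11, -0.001, -0.001, 0, 0.001]
    - [0, 0.116, -0.001, -0.001, 0, 0.001]
    - [0, 0.116, -0.001, -0.001, 0, 0.001]
  gripper: 0.042

```text
t: 1.9
tcp_pos: [0.4385, 0.2774, 0.0044]
tool_rot: [-0.704, -0.063, 0.062, 0.704]
force: [0.1, 0.5, 0.6]
finger_gap: 0.489
```

Request:
play_rows:
  deltas:
    - [0, 0, 0, 0, 0, 0]
    - [0, 0, 0, 0, 0, 0]
    - [0, 0, 0, 0, 0, 0]
    - [0, 0, 0, 0, 0, 0]
    - [0, 0, 0, 0, 0, 0]
    - [0, 0, 0, 0, 0, 0]
    - [0, 0, 0, 0, 0, 0]
  gripper: 0.0
  force: 80

```text
t: 2.6
tcp_pos: [0.4393, 0.2771, 0.0056]
tool_rot: [-0.704, -0.063, 0.061, 0.705]
force: [-1.0, 0.6, 6.9]
finger_gap: 0.212
```

Run:
```python
from h import *
s=sense(); print(s["t"],s["tcp_pos"],s["q"],s["force"],s["finger_gap"])
print(R.from_quat(s["tool_rot"]).as_matrix())
```

```text
2.6 [0.4393 0.2771 0.0056] [ 0.3471  0.7658  1.8469  0.0007  0.5267 -1.4004] [-1.0102  0.6236  6.8717] 0.21172818675488567
[[ 0.9845  0.0019 -0.1751]
 [ 0.1751  0.0011  0.9845]
 [ 0.0021 -1.      0.0007]]
```

```bash
cat >> h.py <<'E'
HC=np.array([.593,.0547]); HY=math.radians(6.7)
def hw(x,y,z):  # housing frame -> world
    c,s=math.cos(HY),math.sin(HY); return np.array([HC[0]+c*x-s*y,HC[1]+s*x+c*y,z])
E
python3 - <<'E'
from h import *
print(delta([.439,.277,.12],down(math.radians(10.1))))
print(hw(-.206,0,.16),delta(hw(-.206,0,.16),down(HY)))
E
```

```text
[-0.     -0.1144  0.0001 -0.0007 -0.0002  0.0021]
[0.3884 0.0307 0.16  ] [-0.0929 -0.1548 -0.2336 -0.0008  0.0591  0.002 ]
```

Request:
play_rows:
  deltas:
    - [0, -0.01, 0, 0, 0, 0.002]
    - [0, -0.03, 0, 0, 0, 0.002]
    - [0, -0.06, 0, 0, 0, 0.002]
    - [0, -0.1, -0.01, 0, 0.01, 0.002]
    - [-0.015, -0.13, -0.04, 0, 0.02, 0.002]
    - [-0.03, -0.155, -0.08, 0, 0.03, 0.002]
    - [-0.05, -0.155, -0.12, 0, 0.04, 0.002]
    - [-0.065, -0.155, -0.16, 0, 0.05, 0.002]
    - [-0.08, -0.155, -0.195, 0, 0.059, 0.002]
    - [-0.09, -0.155, -0.222, 0, 0.059, 0.002]
    - [-0.093, -0.155, -0.2336, 0, 0.059, 0.002]
    - [-0.093, -0.155, -0.2336, 0, 0.059, 0.002]

```text
t: 3.8
tcp_pos: [0.3881, 0.029, 0.1599]
tool_rot: [0.706, 0.04, -0.04, -0.706]
force: [-0.0, -0.5, -0.7]
finger_gap: 0.212
```

Run:
```python
from h import *
s=sense(); print(s["t"],s["tcp_pos"],s["q"],s["force"],s["finger_gap"])
m=camera_model("side"); im=snapshot("side")[:,:,::-1].copy(); cv2.imwrite("pics/s2.png",cv2.resize(im[130:270,170:350],None,fx=4,fy=4,interpolation=cv2.INTER_CUBIC))
mt=camera_model("top"); im=snapshot("top")[:,:,::-1].copy(); cv2.imwrite("pics/t2.png",cv2.resize(im[130:290,200:360],None,fx=3.7,fy=3.7,interpolation=cv2.INTER_CUBIC))
r=R.from_quat(s["tool_rot"])
for a in (.045,.119):
  tip=s["tcp_pos"]+r.apply([a,-.0074,0]); print(tip,"side",(proj(m,tip)-[170,130])*4,"top",(proj(mt,tip)-[200,130])*3.7)
```

```text
3.8 [0.3881 0.029  0.1599] [-0.2143  0.3496  2.0736 -0.0008  0.7193 -1.898 ] [-0.0274 -0.5077 -0.6948] 0.21236432470552677
[0.4328 0.0341 0.1673] side [361.4437 301.3364] top [400.9186 437.4764]
[0.5063 0.0425 0.1672] side [455.9123 232.592 ] top [386.2477 300.8615]
```

View pics/s2.png

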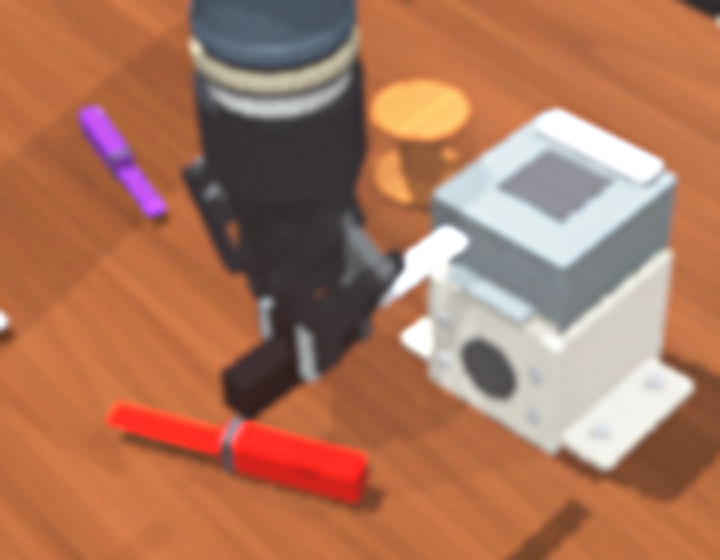

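View pics/t2.png

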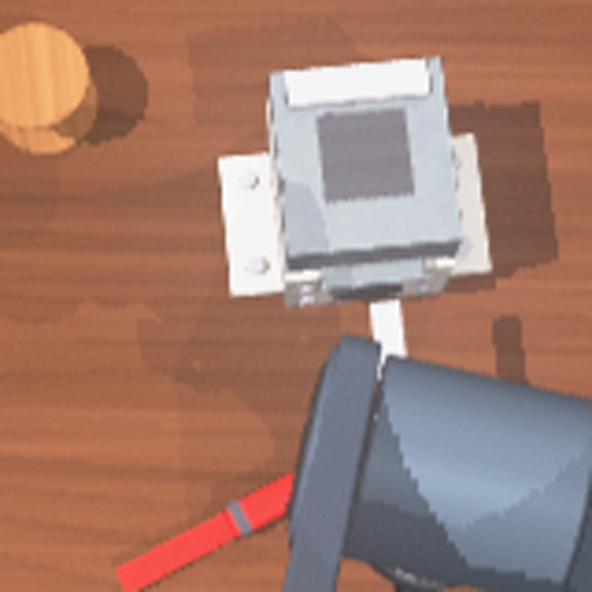

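Request:
play_rows:
  deltas:
    - [0, 0.025, 0.0005, 0, 0, 0]
    - [0, 0.05, 0.001, 0, 0, 0]
    - [0, 0.066, 0.0015, 0, 0, 0]
    - [0, 0.0705, 0.0017, 0, 0, 0]
    - [0, 0.0705, 0.0017, 0, 0, 0]
    - [0, 0.0705, 0.0017, 0, 0, 0]

```text
t: 4.5
tcp_pos: [0.3882, 0.0325, 0.0894]
tool_rot: [0.706, 0.041, -0.042, -0.706]
force: [0.4, 0.7, -1.6]
finger_gap: 0.209
```

Run:
```python
from h import *
s=sense(); print(s["t"],s["tcp_pos"],s["q"],s["force"],s["finger_gap"])
m=camera_model("side"); im=snapshot("side")[:,:,::-1].copy(); cv2.imwrite("pics/s3.png",cv2.resize(im[150:250,220:350],None,fx=6,fy=6,interpolation=cv2.INTER_CUBIC))
r=R.from_quat(s["tool_rot"]);print(r.as_matrix())
for a in (.045,.119):
  tip=s["tcp_pos"]+r.apply([a,-.0074,0]); print(tip,"side",(proj(m,tip)-[220,150])*6)
print((proj(m,hw(-.065,.03,.103))-[220,150])*6,(proj(m,hw(-.065,-.03,.103))-[220,150])*6)
print(delta(hw(-.154,0,.089),down(HY)))
```

```text
4.5 [0.3882 0.0325 0.0894] [-0.2051  0.5166  2.1361 -0.0007  0.4897 -1.8935] [ 0.3884  0.7395 -1.6183] 0.20944846240738485
[[ 0.993  -0.0008 -0.1179]
 [ 0.1179 -0.0002  0.993 ]
 [-0.0008 -1.     -0.0001]]
[0.4329 0.0378 0.0968] side [242.9174 468.7225]
[0.5064 0.0465 0.0967] side [376.4142 364.864 ]
[359.8583 291.7304] [478.1542 361.2474]
[ 0.0519  0.0006 -0.0017  0.0003  0.001  -0.0003]
```

View pics/s3.png

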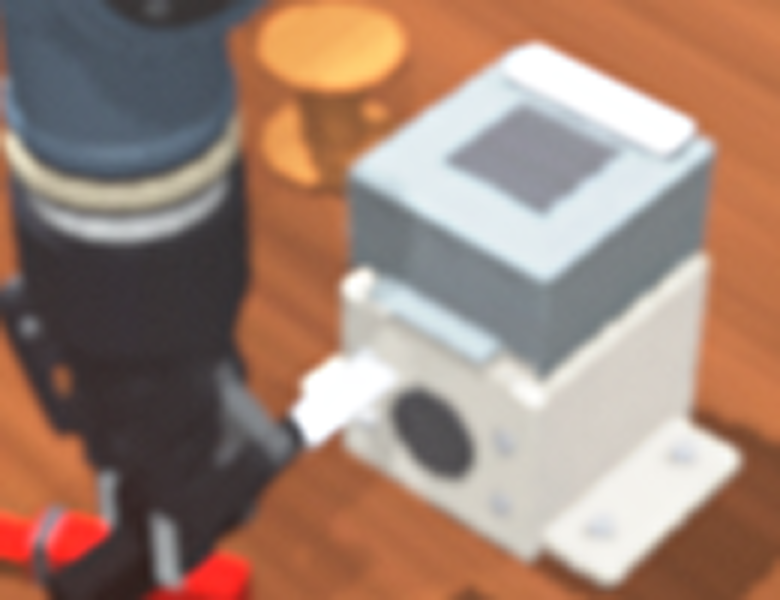

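Request:
play_rows:
  deltas:
    - [0.012, 0.0004, -0.0008, 0, 0, 0]
    - [0.024, 0.0004, -0.0017, 0, 0, 0]
    - [0.036, 0.0004, -0.0017, 0, 0, 0]
    - [0.045, 0.0004, -0.0017, 0, 0, 0]
    - [0.05, 0.0004, -0.0017, 0, 0, 0]
    - [0.052, 0.0004, -0.0017, 0, 0, 0]
    - [0.052, 0.0004, -0.0017, 0, 0, 0]

```text
t: 5.25
tcp_pos: [0.4395, 0.0366, 0.0883]
tool_rot: [-0.706, -0.041, 0.042, 0.706]
force: [-0.7, 0.1, -1.4]
finger_gap: 0.212
```

Run:
```python
from h import *
s=sense(); print(s["t"],s["tcp_pos"],s["q"],s["force"],s["finger_gap"])
m=camera_model("side"); im=snapshot("side")[:,:,::-1].copy(); cv2.imwrite("pics/s4.png",cv2.resize(im[150:250,220:350],None,fx=6,fy=6,interpolation=cv2.INTER_CUBIC))
r0=R.from_quat(s["tool_rot"]); p0=s["tcp_pos"]
def pose(th,k=.45):
    ph=k*th; c,si=math.cos,math.sin
    W=np.array([.053,.094])+np.array([-.103*c(th)+.009*si(th), .103*si(th)+.009*c(th)])
    f=np.array([c(ph),si(ph)]); n=np.array([-si(ph),c(ph)])
    B=W-.00125*n+.015*f-.119*f   # blade line at TCP station
    T=B-.0074*n
    Rr=R.from_rotvec(ph*np.array([math.sin(HY),-math.cos(HY),0]))*down(HY)
    return hw(T[0],0,T[1]),Rr
for i in range(0,25):
    th=.05*i
    p,q=pose(th); print(round(th,2),np.r_[r0.inv().apply(p-p0),(r0.inv()*q).as_rotvec()].round(4).tolist(),p)
```

```text
5.25 [0.4395 0.0366 0.0883] [-0.1711  0.5513  2.0095 -0.0006  0.5832 -1.8588] [-0.7271  0.0738 -1.4334] 0.21216776003451132
0.0 [0.0006, -0.0061, 0.0001, -0.0004, 0.0004, -0.0024] [0.4401 0.0367 0.0943]
0.05 [0.0014, -0.0089, 0.0001, -0.0004, 0.0004, -0.0249] [0.4408 0.0368 0.0971]
0.1 [0.0025, -0.0116, 0.0001, -0.0004, 0.0004, -0.0474] [0.4419 0.037  0.0999]
0.15 [0.0039, -0.0144, 0.0001, -0.0004, 0.0004, -0.0699] [0.4434 0.0371 0.1026]
0.2 [0.0056, -0.017, 0.0001, -0.0004, 0.0004, -0.0924] [0.4451 0.0373 0.1053]
0.25 [0.0076, -0.0197, 0.0001, -0.0004, 0.0004, -0.1149] [0.4471 0.0376 0.1079]
0.3 [0.0099, -0.0222, 0.0001, -0.0004, 0.0004, -0.1374] [0.4494 0.0378 0.1105]
0.35 [0.0125, -0.0247, 0.0001, -0.0004, 0.0004, -0.1599] [0.4519 0.0381 0.1129]
0.4 [0.0154, -0.027, 0.0001, -0.0004, 0.0004, -0.1824] [0.4548 0.0385 0.1153]
0.45 [0.0186, -0.0293, 0.0001, -0.0004, 0.0004, -0.2049] [0.458  0.0388 0.1175]
0.5 [0.022, -0.0314, 0.0001, -0.0004, 0.0004, -0.2274] [0.4614 0.0392 0.1196]
0.55 [0.0257, -0.0334, 0.0001, -0.0004, 0.0004, -0.2499] [0.4651 0.0397 0.1216]
0.6 [0.0297, -0.0353, 0.0
[... 275 characters left out ...]
.0417 0.1282]
0.8 [0.0479, -0.0412, 0.0, -0.0004, 0.0004, -0.3624] [0.4871 0.0423 0.1294]
0.85 [0.053, -0.0423, 0.0, -0.0004, 0.0003, -0.3849] [0.4922 0.0429 0.1305]
0.9 [0.0583, -0.0432, 0.0, -0.0004, 0.0003, -0.4074] [0.4975 0.0435 0.1313]
0.95 [0.0638, -0.0439, 0.0, -0.0004, 0.0003, -0.4299] [0.503  0.0441 0.132 ]
1.0 [0.0695, -0.0444, 0.0, -0.0005, 0.0003, -0.4524] [0.5086 0.0448 0.1325]
1.05 [0.0754, -0.0447, 0.0, -0.0005, 0.0003, -0.4749] [0.5144 0.0455 0.1328]
1.1 [0.0814, -0.0448, 0.0, -0.0005, 0.0003, -0.4974] [0.5204 0.0462 0.1329]
1.15 [0.0875, -0.0446, 0.0, -0.0005, 0.0003, -0.5199] [0.5265 0.0469 0.1327]
1.2 [0.0938, -0.0443, 0.0, -0.0005, 0.0003, -0.5424] [0.5327 0.0476 0.1324]
```

View pics/s4.png

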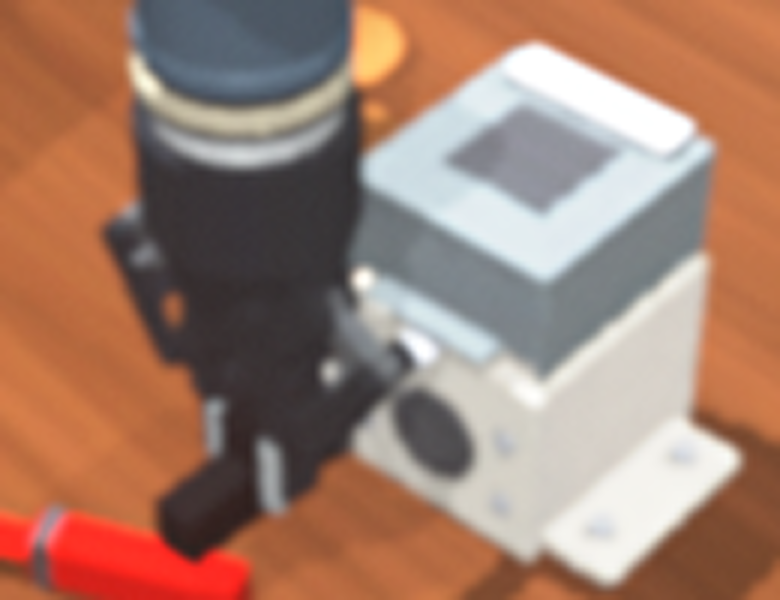

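Request:
play_rows:
  deltas:
    - [0.0003, -0.003, 0, 0, 0, 0]
    - [0.0006, -0.0061, 0, 0, 0, -0.0024]
    - [0.0014, -0.0089, 0, 0, 0, -0.025]
    - [0.0025, -0.0116, 0, 0, 0, -0.047]
    - [0.0039, -0.0144, 0, 0, 0, -0.07]
    - [0.0056, -0.017, 0, 0, 0, -0.092]
    - [0.0076, -0.0197, 0, 0, 0, -0.115]
    - [0.0099, -0.0222, 0, 0, 0, -0.137]
    - [0.0125, -0.0247, 0, 0, 0, -0.16]
    - [0.0154, -0.027, 0, 0, 0, -0.182]
    - [0.0186, -0.0293, 0, 0, 0, -0.205]
    - [0.022, -0.0314, 0, 0, 0, -0.227]

```text
t: 6.5
tcp_pos: [0.4615, 0.0391, 0.1199]
tool_rot: [-0.697, -0.121, -0.039, 0.706]
force: [-0.3, -0.9, -1.6]
finger_gap: 0.212
```

Run:
```python
from h import *
s=sense(); print(s["t"],s["tcp_pos"],s["q"],s["force"],s["finger_gap"])
m=camera_model("side"); im=snapshot("side")[:,:,::-1].copy(); cv2.imwrite("pics/s5.png",cv2.resize(im[120:250,220:380],None,fx=4.5,fy=4.5,interpolation=cv2.INTER_CUBIC))
r0=R.from_quat(s["tool_rot"]); p0=s["tcp_pos"]
def pose(th,k=.45):
    ph=k*th; c,si=math.cos,math.sin
    W=np.array([.053,.094])+np.array([-.103*c(th)+.009*si(th), .103*si(th)+.009*c(th)])
    f=np.array([c(ph),si(ph)]); n=np.array([-si(ph),c(ph)])
    B=W-.00125*n+.015*f-.119*f
    T=B-.0074*n
    Rr=R.from_rotvec(ph*np.array([math.sin(HY),-math.cos(HY),0]))*down(HY)
    return hw(T[0],0,T[1]),Rr
for i in range(10,27):
    th=.05*i
    p,q=pose(th); print(round(th,2),np.r_[r0.inv().apply(p-p0),(r0.inv()*q).as_rotvec()].round(4).tolist())
```

```text
6.5 [0.4615 0.0391 0.1199] [-0.2048  0.4647  2.1022  0.2005  0.3663 -2.0725] [-0.2978 -0.8954 -1.6158] 0.21221766746642573
0.5 [-0.0001, 0.0003, 0.0001, -0.0003, 0.0002, 0.0015]
0.55 [0.0039, -0.0009, 0.0001, -0.0003, 0.0002, -0.021]
0.6 [0.0082, -0.0018, 0.0001, -0.0003, 0.0002, -0.0435]
0.65 [0.0127, -0.0025, 0.0001, -0.0003, 0.0002, -0.066]
0.7 [0.0174, -0.003, 0.0001, -0.0003, 0.0002, -0.0885]
0.75 [0.0223, -0.0033, 0.0001, -0.0003, 0.0002, -0.111]
0.8 [0.0273, -0.0034, 0.0001, -0.0003, 0.0002, -0.1335]
0.85 [0.0326, -0.0033, 0.0001, -0.0003, 0.0002, -0.156]
0.9 [0.0379, -0.003, 0.0001, -0.0003, 0.0002, -0.1785]
0.95 [0.0435, -0.0024, 0.0001, -0.0003, 0.0002, -0.201]
1.0 [0.0491, -0.0016, 0.0001, -0.0003, 0.0002, -0.2235]
1.05 [0.0549, -0.0005, 0.0001, -0.0004, 0.0002, -0.246]
1.1 [0.0607, 0.0007, 0.0001, -0.0004, 0.0002, -0.2685]
1.15 [0.0667, 0.0022, 0.0001, -0.0004, 0.0002, -0.291]
1.2 [0.0727, 0.004, 0.0001, -0.0004, 0.0002, -0.3135]
1.25 [0.0788, 0.006, 0.0001, -0.0004, 0.0002, -0.336]
1.3 [0.085, 0.0082, 0.0001, -0.0004, 0.0001, -0.3585]
```

View pics/s5.png

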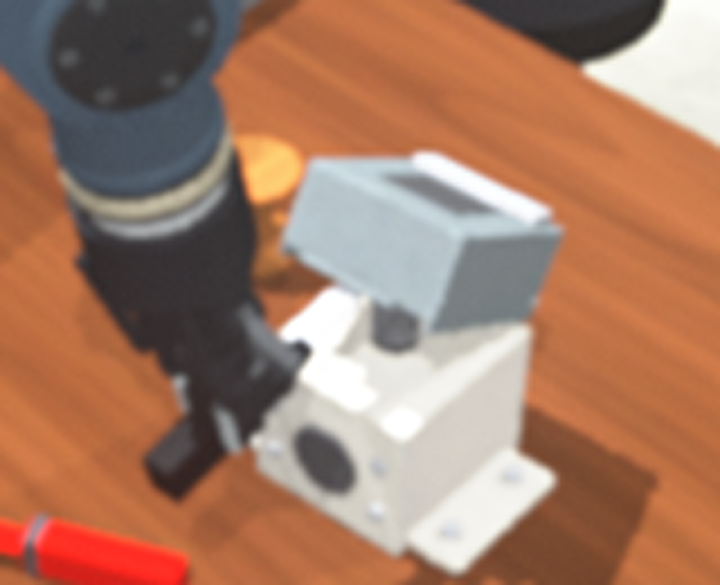

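Run:
```python
from h import *
s=sense(); print(s["t"])
r0=R.from_quat(s["tool_rot"]); p0=s["tcp_pos"]
def pose(th):
    ph=.225+.15*(th-.5); c,si=math.cos,math.sin
    W=np.array([.053,.094])+np.array([-.103*c(th)+.009*si(th), .103*si(th)+.009*c(th)])
    f=np.array([c(ph),si(ph)]); n=np.array([-si(ph),c(ph)])
    B=W-.00125*n+.015*f-.119*f
    T=B-.0074*n
    Rr=R.from_rotvec(ph*np.array([math.sin(HY),-math.cos(HY),0]))*down(HY)
    return hw(T[0],0,T[1]),Rr
for i in range(10,27):
    th=.05*i
    p,q=pose(th); print(round(th,2),np.r_[r0.inv().apply(p-p0),(r0.inv()*q).as_rotvec()].round(4).tolist(),p)
```

```text
6.55
0.5 [-0.0003, 0.0004, 0.0001, -0.0001, 0.0002, 0.0025] [0.4614 0.0392 0.1196]
0.55 [0.0036, -0.0023, 0.0001, -0.0001, 0.0002, -0.005] [0.4646 0.0396 0.1231]
0.6 [0.0077, -0.0047, 0.0001, -0.0001, 0.0002, -0.0125] [0.468  0.04   0.1265]
0.65 [0.0119, -0.007, 0.0001, -0.0001, 0.0002, -0.02] [0.4716 0.0404 0.1296]
0.7 [0.0163, -0.0091, 0.0001, -0.0001, 0.0002, -0.0275] [0.4754 0.0409 0.1326]
0.75 [0.0209, -0.0109, 0.0001, -0.0001, 0.0002, -0.035] [0.4794 0.0414 0.1355]
0.8 [0.0256, -0.0125, 0.0001, -0.0001, 0.0002, -0.0425] [0.4835 0.0418 0.1381]
0.85 [0.0304, -0.0139, 0.0001, -0.0001, 0.0002, -0.05] [0.4879 0.0423 0.1405]
0.9 [0.0353, -0.0151, 0.0001, -0.0001, 0.0002, -0.0575] [0.4923 0.0429 0.1427]
0.95 [0.0403, -0.016, 0.0001, -0.0001, 0.0002, -0.065] [0.497  0.0434 0.1447]
1.0 [0.0453, -0.0166, 0.0001, -0.0001, 0.0002, -0.0725] [0.5018 0.044  0.1465]
1.05 [0.0505, -0.017, 0.0001, -0.0001, 0.0002, -0.08] [0.5066 0.0446 0.1481]
1.1 [0.0557, -0.0172, 0.0001, -0.0001, 0.0002, -0.0875] [0.5117 0.0451 0.1494]
1.15 [0.061, -0.0171, 0.0001, -0.0001, 0.0002, -0.095] [0.5168 0.0457 0.1505]
1.2 [0.0663, -0.0168, 0.0001, -0.0001, 0.0002, -0.1025] [0.522  0.0464 0.1514]
1.25 [0.0716, -0.0161, 0.0001, -0.0001, 0.0002, -0.11] [0.5272 0.047  0.152 ]
1.3 [0.0769, -0.0153, 0.0001, -0.0001, 0.0002, -0.1175] [0.5326 0.0476 0.1523]
```

Request:
play_rows:
  deltas:
    - [0.0036, -0.0023, 0, 0, 0, -0.005]
    - [0.0077, -0.0047, 0, 0, 0, -0.0125]
    - [0.0119, -0.007, 0, 0, 0, -0.02]
    - [0.0163, -0.0091, 0, 0, 0, -0.0275]
    - [0.0209, -0.0109, 0, 0, 0, -0.035]
    - [0.0256, -0.0125, 0, 0, 0, -0.0425]
    - [0.0304, -0.0139, 0, 0, 0, -0.05]
    - [0.0353, -0.0151, 0, 0, 0, -0.0575]
    - [0.0403, -0.016, 0, 0, 0, -0.065]
    - [0.0453, -0.0166, 0, 0, 0, -0.0725]
    - [0.0505, -0.017, 0, 0, 0, -0.08]
    - [0.0557, -0.0172, 0, 0, 0, -0.0875]

```text
t: 7.75
tcp_pos: [0.5121, 0.045, 0.1491]
tool_rot: [-0.691, -0.151, -0.069, 0.704]
force: [-0.3, -0.8, -1.0]
finger_gap: 0.216
```

Request:
play_rows:
  deltas:
    - [0.005, 0, 0, 0, 0, -0.0075]
    - [0.01, 0.001, 0, 0, 0, -0.015]
    - [0.01, 0.001, 0, 0, 0, -0.015]
    - [0.01, 0.001, 0, 0, 0, -0.015]

```text
t: 8.15
tcp_pos: [0.5213, 0.0462, 0.151]
tool_rot: [-0.69, -0.156, -0.074, 0.703]
force: [1.0, 0.4, -1.8]
finger_gap: 0.214
```

Run:
```python
from h import *
s=sense(); print(s["t"],s["tcp_pos"],s["q"],s["force"],s["finger_gap"])
m=camera_model("side"); im=snapshot("side")[:,:,::-1].copy(); cv2.imwrite("pics/s6.png",cv2.resize(im[120:250,220:380],None,fx=4.5,fy=4.5,interpolation=cv2.INTER_CUBIC))
```

```text
8.15 [0.5213 0.0462 0.151 ] [-0.1807  0.4405  2.0075  0.2512  0.3908 -2.0866] [ 1.0001  0.3677 -1.8453] 0.21439005944645825
```

View pics/s6.png

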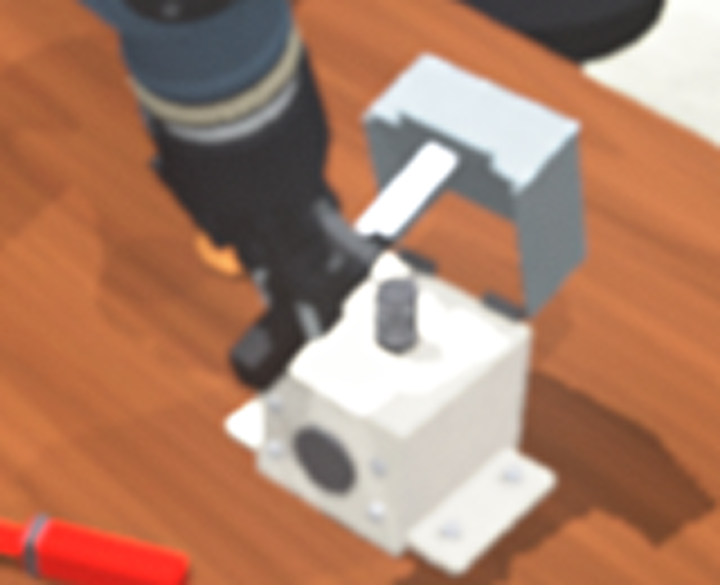

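Request:
play_rows:
  deltas:
    - [0, 0, 0, 0, 0, 0]
    - [0, 0, 0, 0, 0, 0]
    - [0, 0, 0, 0, 0, 0]
    - [0, 0, 0, 0, 0, 0]
    - [0, 0, 0, 0, 0, 0]
    - [0, 0, 0, 0, 0, 0]
    - [0, 0, 0, 0, 0, 0]
    - [0, 0, 0, 0, 0, 0]

```text
t: 9.0
tcp_pos: [0.5213, 0.0461, 0.1511]
tool_rot: [-0.69, -0.156, -0.074, 0.703]
force: [1.2, 0.4, -2.3]
finger_gap: 0.215
```

Run:
```python
from h import *
s=sense(); print(s["t"],s["tcp_pos"],s["q"],s["force"],s["finger_gap"])
m=camera_model("side"); im=snapshot("side")[:,:,::-1].copy(); cv2.imwrite("pics/s7.png",cv2.resize(im[120:250,220:380],None,fx=4.5,fy=4.5,interpolation=cv2.INTER_CUBIC))
r=R.from_quat(s["tool_rot"])
tip=s["tcp_pos"]+r.apply([.119,-.0074,0]); print(tip,(proj(m,tip)-[220,120])*4.5)
for th in (1.2,1.5,1.75):
  for y in (.03,-.03):
    p=hw(.053-.118*math.cos(th)+.009*math.sin(th),y,.094+.118*math.sin(th)+.009*math.cos(th)); print(th,(proj(m,p)-[220,120])*4.5)
# retreat: back along blade, up
print("level back",delta(hw(-.206,0,.17),down(HY)))
print("place", delta([.439,.277,.12],down(math.radians(10.1))))
```

```text
9.0 [0.5213 0.0461 0.1511] [-0.1807  0.4402  2.0077  0.2512  0.3908 -2.0867] [ 1.1557  0.4479 -2.3081] 0.21473340264343693
[0.6308 0.059  0.1964] [448.0669 141.5457]
1.2 [378.691  117.9415]
1.2 [473.4697 163.8581]
1.5 [422.0474  80.5252]
1.5 [516.6459 124.4802]
1.75 [456.2427  63.4006]
1.75 [550.0816 105.964 ]
level back [-0.1206 -0.0609  0.0002 -0.0003  0.0003  0.3276]
place [-0.0618  0.0119  0.2389  0.0094 -0.0585  0.3275]
```

View pics/s7.png

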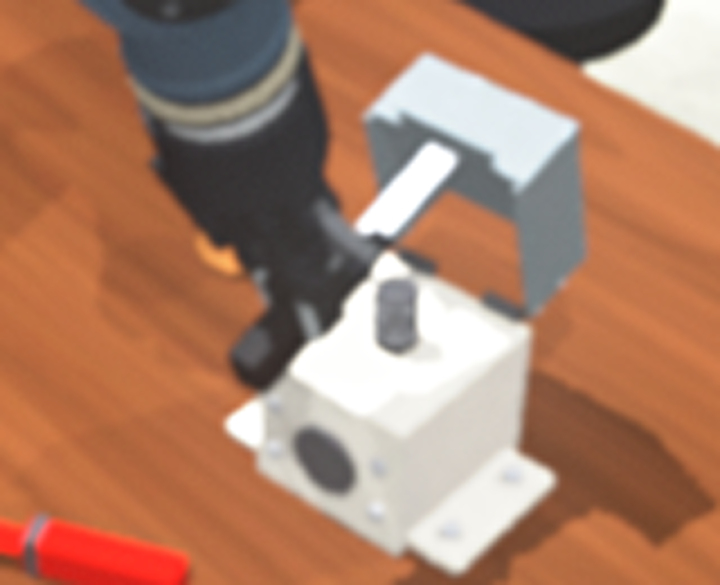

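Run:
```python
from h import *
a=cv2.imread("pics/s6.png").astype(int);b=cv2.imread("pics/s7.png").astype(int)
d=np.abs(a-b).max(2); print(d.max(), (d>15).sum())
s=sense(); r0=R.from_quat(s["tool_rot"]); p0=s["tcp_pos"]
def pose(th):
    ph=.225+.15*(th-.5); c,si=math.cos,math.sin
    W=np.array([.053,.094])+np.array([-.103*c(th)+.009*si(th), .103*si(th)+.009*c(th)])
    f=np.array([c(ph),si(ph)]); n=np.array([-si(ph),c(ph)])
    B=W-.00125*n+.015*f-.119*f
    T=B-.0074*n
    Rr=R.from_rotvec(ph*np.array([math.sin(HY),-math.cos(HY),0]))*down(HY)
    return hw(T[0],0,T[1]),Rr
for th in np.arange(1.2,1.66,.05):
    p,q=pose(th); print(round(th,2),np.r_[r0.inv().apply(p-p0),(r0.inv()*q).as_rotvec()].round(4).tolist(),p)
```

```text
32 369
1.2 [0.0007, -0.0, 0.0001, -0.0003, 0.0003, -0.0024] [0.522  0.0464 0.1514]
1.25 [0.006, 0.0011, 0.0001, -0.0003, 0.0003, -0.0099] [0.5272 0.047  0.152 ]
1.3 [0.0112, 0.0025, 0.0001, -0.0003, 0.0003, -0.0174] [0.5326 0.0476 0.1523]
1.35 [0.0164, 0.0041, 0.0001, -0.0003, 0.0003, -0.0249] [0.538  0.0482 0.1524]
1.4 [0.0215, 0.006, 0.0001, -0.0003, 0.0003, -0.0324] [0.5434 0.0489 0.1523]
1.45 [0.0266, 0.0082, 0.0001, -0.0003, 0.0003, -0.0399] [0.5489 0.0495 0.1519]
1.5 [0.0316, 0.0106, 0.0001, -0.0003, 0.0003, -0.0474] [0.5544 0.0502 0.1512]
1.55 [0.0365, 0.0132, 0.0001, -0.0003, 0.0002, -0.0549] [0.5598 0.0508 0.1503]
1.6 [0.0413, 0.0161, 0.0001, -0.0003, 0.0002, -0.0624] [0.5653 0.0514 0.1492]
1.65 [0.0461, 0.0192, 0.0001, -0.0003, 0.0002, -0.0699] [0.5707 0.0521 0.1477]
```

Request:
play_rows:
  deltas:
    - [0.004, 0.0005, 0, 0, 0, -0.006]
    - [0.008, 0.0015, 0, 0, 0, -0.013]
    - [0.0112, 0.0025, 0, 0, 0, -0.0174]
    - [0.0164, 0.0041, 0, 0, 0, -0.025]
    - [0.0215, 0.006, 0, 0, 0, -0.0324]
    - [0.0266, 0.0082, 0, 0, 0, -0.04]
    - [0.0316, 0.0106, 0, 0, 0, -0.0474]
    - [0.0316, 0.0106, 0, 0, 0, -0.0474]

```text
t: 9.85
tcp_pos: [0.5547, 0.0502, 0.1508]
tool_rot: [-0.686, -0.172, -0.091, 0.701]
force: [-0.3, -0.0, -8.7]
finger_gap: 0.214
```

Run:
```python
from h import *
s=sense(); print(s["t"],s["tcp_pos"],s["q"],s["force"],s["finger_gap"])
m=camera_model("side"); im=snapshot("side")[:,:,::-1].copy(); cv2.imwrite("pics/s8.png",cv2.resize(im[120:250,220:380],None,fx=4.5,fy=4.5,interpolation=cv2.INTER_CUBIC))
```

```text
9.85 [0.5547 0.0502 0.1508] [-0.1668  0.4696  1.9631  0.2948  0.3625 -2.113 ] [-0.2687 -0.0335 -8.7261] 0.21407982360208322
```

View pics/s8.png

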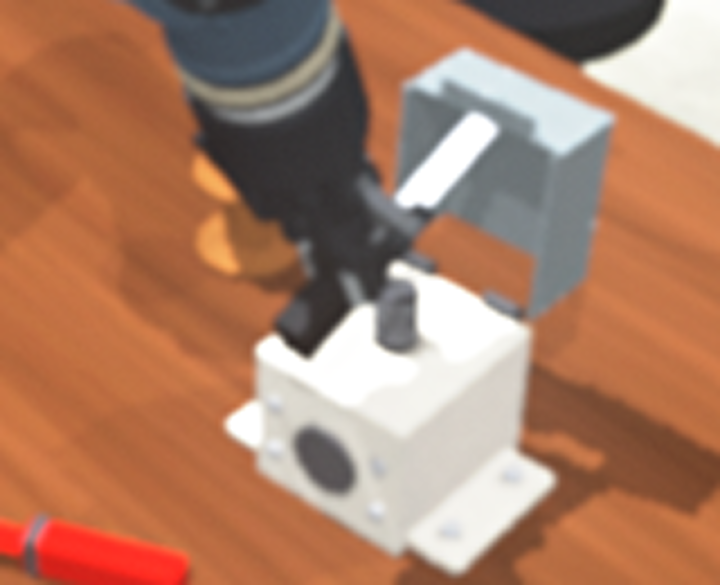

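Request:
play_rows:
  deltas:
    - [-0.0015, 0.004, 0, 0, 0, 0]
    - [-0.003, 0.0075, 0, 0, 0, 0]
    - [-0.003, 0.0075, 0, 0, 0, 0]
    - [-0.003, 0.0075, 0, 0, 0, 0]
    - [-0.003, 0.0075, 0, 0, 0, 0]

```text
t: 10.4
tcp_pos: [0.5552, 0.0499, 0.1439]
tool_rot: [-0.686, -0.173, -0.092, 0.701]
force: [-0.2, 0.3, -0.9]
finger_gap: 0.216
```

Run:
```python
from h import *
s=sense(); print(s["t"],s["tcp_pos"],s["q"],s["force"],s["finger_gap"])
m=camera_model("side"); im=snapshot("side")[:,:,::-1].copy(); cv2.imwrite("pics/s9.png",cv2.resize(im[120:250,220:380],None,fx=4.5,fy=4.5,interpolation=cv2.INTER_CUBIC))
print(delta(hw(-.14,0,.16),down(HY)),delta(hw(-.206,0,.17),down(HY)))
```

```text
10.4 [0.5552 0.0499 0.1439] [-0.1671  0.4837  1.9695  0.3132  0.3402 -2.1324] [-0.1642  0.2872 -0.9463] 0.21607819026495972
[-0.0886 -0.0525  0.0003  0.0003  0.0002  0.3768] [-0.1463 -0.0861  0.0003  0.0003  0.0002  0.3768]
```

View pics/s9.png

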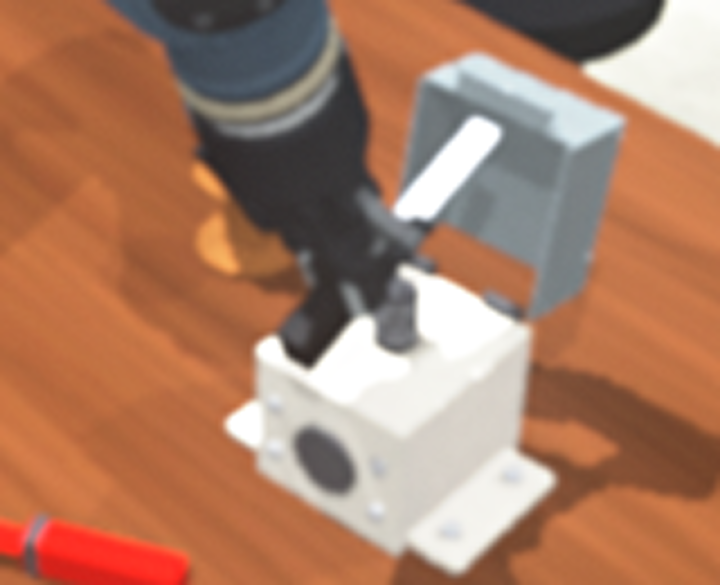

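Request:
play_rows:
  deltas:
    - [-0.015, -0.006, 0, 0, 0, 0]
    - [-0.03, -0.014, 0, 0, 0, 0]
    - [-0.05, -0.024, 0, 0, 0, 0]
    - [-0.07, -0.036, 0, 0, 0, 0.06]
    - [-0.085, -0.048, 0, 0, 0, 0.15]
    - [-0.1, -0.056, 0, 0, 0, 0.24]
    - [-0.115, -0.067, 0, 0, 0, 0.32]
    - [-0.13, -0.076, 0, 0, 0, 0.376]
    - [-0.145, -0.086, 0, 0, 0, 0.3768]
    - [-0.1463, -0.0861, 0, 0, 0, 0.3768]
    - [-0.1463, -0.0861, 0, 0, 0, 0.3768]

```text
t: 11.55
tcp_pos: [0.3883, 0.0304, 0.1699]
tool_rot: [0.706, 0.041, -0.041, -0.706]
force: [0.6, -0.3, -1.6]
finger_gap: 0.212
```

Run:
```python
from h import *
s=sense(); print(s["t"],s["tcp_pos"],s["q"],s["force"],s["finger_gap"])
m=camera_model("side"); im=snapshot("side")[:,:,::-1].copy(); cv2.imwrite("pics/s10.png",cv2.resize(im[120:250,220:380],None,fx=4.5,fy=4.5,interpolation=cv2.INTER_CUBIC))
for th in (1.65,1.75):
  for y in (.03,-.03):
    p=hw(.053-.118*math.cos(th)+.009*math.sin(th),y,.094+.118*math.sin(th)+.009*math.cos(th)); print(th,(proj(m,p)-[220,120])*4.5)
print("place", delta([.438,.277,.12],down(math.radians(10.1))))
```

```text
11.55 [0.3883 0.0304 0.1699] [-0.2108  0.3281  2.0626 -0.0002  0.7508 -1.8982] [ 0.5531 -0.2677 -1.5549] 0.2122233072720197
1.65 [442.9643  68.6397]
1.65 [537.1694 111.7265]
1.75 [456.2427  63.4006]
1.75 [550.0816 105.964 ]
place [ 0.0775  0.0499  0.2394  0.0003 -0.0595  0.0004]
```

View pics/s10.png

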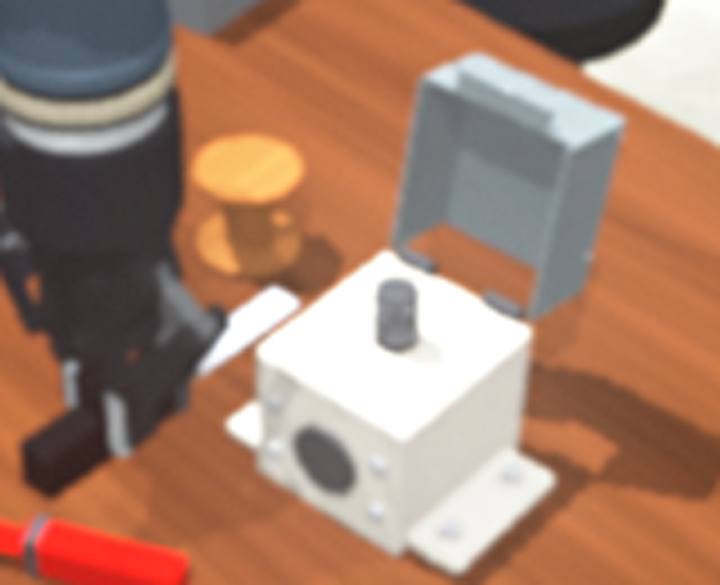

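Request:
play_rows:
  deltas:
    - [0.008, 0.0, 0.03, 0, -0.01, 0]
    - [0.02, 0.01, 0.07, 0, -0.02, 0]
    - [0.032, 0.02, 0.11, 0, -0.03, 0]
    - [0.045, 0.03, 0.15, 0, -0.04, 0]
    - [0.058, 0.05, 0.19, 0, -0.05, 0]
    - [0.07, 0.07, 0.22, 0, -0.0595, 0]
    - [0.0775, 0.1, 0.235, 0, -0.0595, 0]
    - [0.0775, 0.13, 0.2394, 0, -0.0595, 0]
    - [0.0775, 0.145, 0.2394, 0, -0.0595, 0]
    - [0.0775, 0.155, 0.2394, 0, -0.0595, 0]
    - [0.0775, 0.155, 0.2394, 0, -0.0595, 0]

```text
t: 12.7
tcp_pos: [0.4364, 0.2772, 0.0132]
tool_rot: [0.704, 0.061, -0.064, -0.704]
force: [-0.8, -0.4, -1.5]
finger_gap: 0.214
```

Run:
```python
from h import *
s=sense(); print(s["t"],s["tcp_pos"],s["force"],s["finger_gap"])
print("place", delta([.438,.277,.0056],down(math.radians(10.1))))
```

```text
12.7 [0.4364 0.2772 0.0132] [-0.8307 -0.3967 -1.5035] 0.21441375338623767
place [ 0.0015  0.0076 -0.0005 -0.      0.0003 -0.0035]
```

Request:
play_rows:
  deltas:
    - [0, 0.003, 0, 0, 0, -0.003]
    - [0, 0.0055, 0, 0, 0, -0.003]
    - [0, 0.0068, 0, 0, 0, -0.003]
    - [0, 0.0075, 0, 0, 0, -0.003]
    - [0, 0.0075, 0, 0, 0, -0.003]

```text
t: 13.2
tcp_pos: [0.4368, 0.2772, 0.0075]
tool_rot: [-0.704, -0.063, 0.062, 0.705]
force: [-1.0, 0.1, -1.0]
finger_gap: 0.216
```

Request:
play_rows:
  deltas:
    - [0, 0.0002, 0, 0, 0, 0]
    - [0, 0.0004, 0, 0, 0, 0]
    - [0, 0.0006, 0, 0, 0, 0]

```text
t: 13.5
tcp_pos: [0.4367, 0.2773, 0.0067]
tool_rot: [-0.704, -0.063, 0.062, 0.705]
force: [0.6, 0.3, 2.2]
finger_gap: 0.217
```

Request:
play_rows:
  deltas:
    - [0, 0.0004, 0, 0, 0, 0]
    - [0, 0.0008, 0, 0, 0, 0]
    - [0, 0.0008, 0, 0, 0, 0]

```text
t: 13.8
tcp_pos: [0.4366, 0.2773, 0.0065]
tool_rot: [-0.704, -0.063, 0.062, 0.705]
force: [-1.6, -0.0, 7.0]
finger_gap: 0.214
```

Request:
play_rows:
  deltas:
    - [0, 0, 0, 0, 0, 0]
    - [0, 0, 0, 0, 0, 0]
    - [0, 0, 0, 0, 0, 0]
    - [0, 0, 0, 0, 0, 0]
  gripper: 0.045
  force: 20

```text
t: 14.2
tcp_pos: [0.4366, 0.2772, 0.0056]
tool_rot: [-0.704, -0.063, 0.062, 0.704]
force: [-0.4, -0.2, -0.2]
finger_gap: 0.528
```

Request:
play_rows:
  deltas:
    - [0, -0.01, 0, 0, 0, 0]
    - [0, -0.03, 0, 0, 0, 0]
    - [0, -0.06, 0, 0, 0, 0]
    - [0, -0.1, 0, 0, 0, 0]
    - [0, -0.14, 0, 0, 0, 0]
    - [0, -0.17, 0, 0, 0, 0]
    - [0, -0.19, 0, 0, 0, 0]
    - [0, -0.195, 0, 0, 0, 0]
    - [0, -0.195, 0, 0, 0, 0]

```text
t: 15.1
tcp_pos: [0.4364, 0.2772, 0.2015]
tool_rot: [-0.704, -0.063, 0.061, 0.705]
force: [-0.4, 0.0, -0.4]
finger_gap: 0.526
```

Run:
```python
from h import *
s=sense(); print(s["t"],s["tcp_pos"],s["q"],s["force"],s["finger_gap"])
cv2.imwrite("pics/w11.png",snapshot("wrist")[:,:,::-1])
print("view", delta(hw(-.1,0,.26),down(HY)),delta(hw(0,0,.26),down(HY)))
```

```text
15.1 [0.4364 0.2772 0.2015] [ 0.3494  0.4229  1.7356  0.0001  0.9799 -1.3982] [-0.405   0.0331 -0.4371] 0.5256546392882137
view [ 0.0159 -0.0596 -0.2404 -0.0002  0.0598  0.0007] [ 0.1157 -0.0595 -0.2464 -0.0002  0.0598  0.0007]
```

View pics/w11.png

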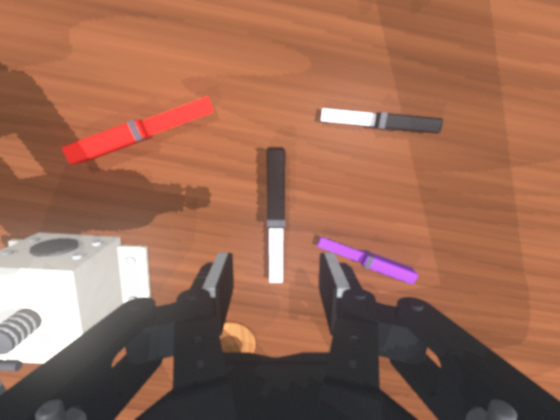

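Run:
```python
from h import *
s=sense(); m=camera_model("wrist"); o,d=ray(m,m["cx"],m["cy"]); r=R.from_quat(s["tool_rot"])
print(r.inv().apply(o-s["tcp_pos"]),r.inv().apply(d))
```

```text
[-0.0732 -0.1432  0.001 ] [ 0.2862  0.9582 -0.0002]
```

Request:
play_rows:
  deltas:
    - [0.0, -0.02, -0.02, 0, 0, 0]
    - [0.01, -0.045, -0.05, 0, 0.01, 0]
    - [0.02, -0.0595, -0.09, 0, 0.02, 0]
    - [0.04, -0.0595, -0.13, 0, 0.03, 0]
    - [0.06, -0.0595, -0.17, 0, 0.04, 0]
    - [0.075, -0.0595, -0.21, 0, 0.05, 0]
    - [0.095, -0.0595, -0.235, 0, 0.0598, 0]
    - [0.11, -0.0595, -0.2464, 0, 0.0598, 0.0007]
    - [0.1157, -0.0595, -0.2464, 0, 0.0598, 0.0007]
    - [0.1157, -0.0595, -0.2464, 0, 0.0598, 0.0007]
  gripper: 0.06

```text
t: 16.15
tcp_pos: [0.593, 0.0551, 0.2584]
tool_rot: [-0.705, -0.04, 0.042, 0.706]
force: [-0.3, -0.4, -0.2]
finger_gap: 0.705
```

Run:
```python
from h import *
s=sense(); print(s["t"],s["tcp_pos"],s["q"],s["force"],s["finger_gap"])
m=camera_model("wrist"); im=snapshot("wrist")[:,:,::-1].copy(); cv2.imwrite("pics/w12.png",im)
print(m["camera_from_world"].tolist())
for z in (.09,.126): print(proj(m,hw(0,0,z)))
for x,y in ((-.055,.05),(-.055,-.05)): print(proj(m,hw(x,y,.09)))
cv2.imwrite("pics/s12.png",cv2.resize(snapshot("side")[100:250,200:400,::-1],None,fx=4,fy=4,interpolation=cv2.INTER_CUBIC))
```

```text
16.15 [0.593  0.0551 0.2584] [-0.0952  0.4593  1.4759  0.001   1.2096 -1.7829] [-0.3496 -0.4417 -0.2238] 0.7052003060329055
[[-0.11582887885974204, 0.9932680204327445, 0.0015200025374349235, 0.012589464168604438], [-0.9525835518894438, -0.11065074649282265, -0.2834448605465867, 0.6150048389069526], [-0.2813685261215051, -0.03427902983165775, 0.9589873307932769, -0.23723994901844941], [0.0, 0.0, 0.0, 1.0]]
[274.1974 195.0114]
[274.0716 203.5229]
[322.7364 142.7411]
[225.3936 142.8344]
```

View pics/w12.png

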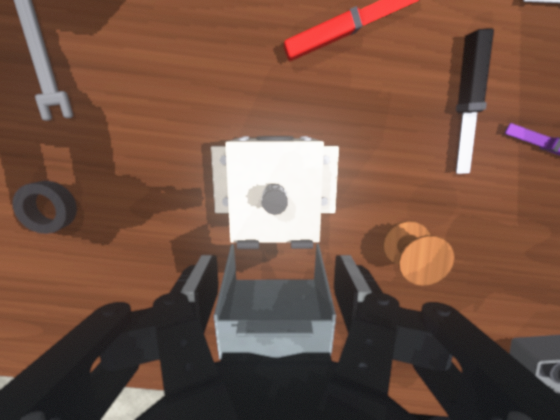

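View pics/s12.png

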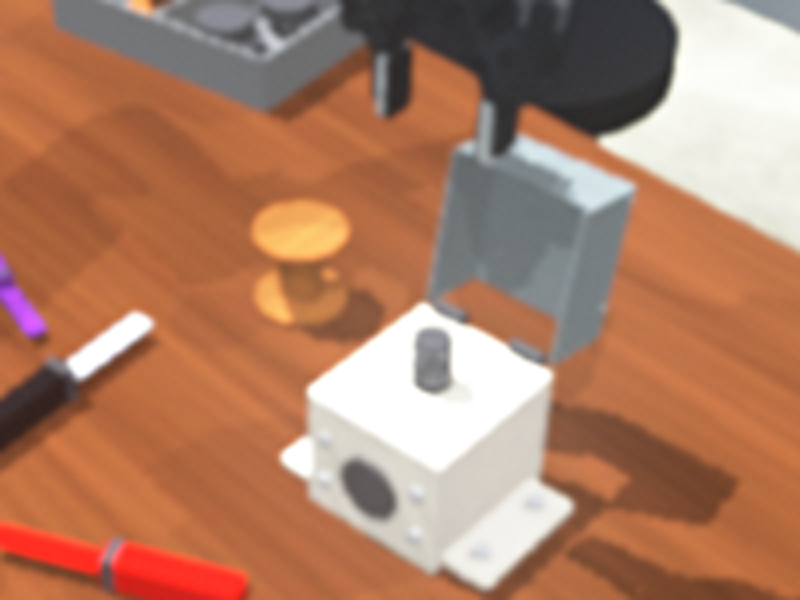

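Run:
```python
from h import *
im=cv2.imread("pics/w12.png"); c=im[130:250,210:340]
cv2.imwrite("pics/c12.png",cv2.resize(c,None,fx=5,fy=5,interpolation=cv2.INTER_CUBIC))
g=im.max(2)[150:235,235:315]; mk=(g<140).astype(np.uint8)
n,l,st,ce=cv2.connectedComponentsWithStats(mk)
for i in range(1,n): 
    if st[i,4]>30: print(st[i],ce[i]+[235,150])
```

```text
(no output)
```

View pics/c12.png

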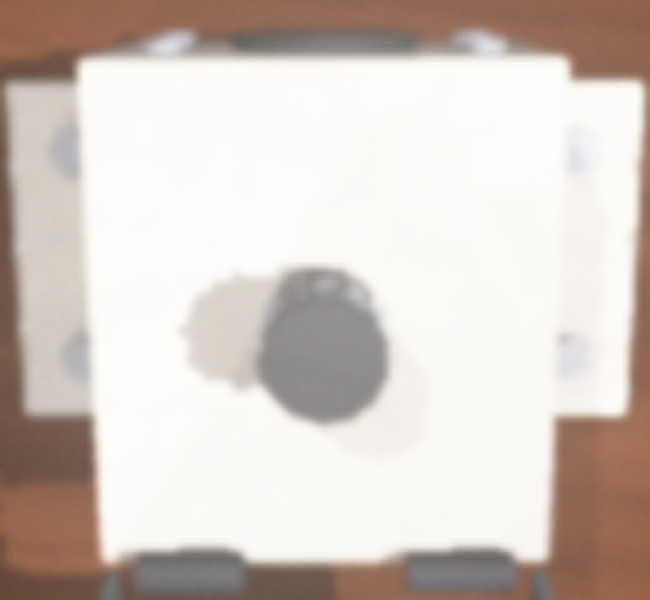

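Run:
```python
from h import *
s=sense(); m=camera_model("wrist")
P=lambda x,y,z: plane(m,*cr(x,y,210,130,5),z)
t=P(324,358,.126); print("head top",t, "diam",np.linalg.norm(P(260,358,.126)-P(388,358,.126)))
C=[P(*c,.09) for c in ((78,58),(571,58),(103,560),(550,560))]
print("housing",np.mean(C,0),[np.linalg.norm(C[0]-C[1]),np.linalg.norm(C[2]-C[3]),np.linalg.norm(C[0]-C[2])], np.degrees(np.arctan2(*((C[1]-C[0])[:2])[::-1])))
d=C[2]+C[3]-C[0]-C[1]; print(np.degrees(np.arctan2(d[1],d[0])))
print(delta([t[0],t[1],.11],down(HY)))
```

```text
head top [0.5899 0.0555 0.126 ] diam 0.024671012149600255
housing [0.5909 0.0559 0.09  ] [np.float64(0.10137962250138484), np.float64(0.10142202879404169), np.float64(0.11088816139716694)] 96.73330017073746
6.905364560933502
[-0.0017  0.1491 -0.0003 -0.0013  0.0011 -0.0027]
```

Request:
play_rows:
  deltas:
    - [-0.0005, 0.03, 0, 0, 0, 0]
    - [-0.001, 0.06, 0, -0.001, 0.001, -0.002]
    - [-0.001, 0.085, 0, -0.001, 0.001, -0.0027]
    - [-0.001, 0.1, 0, -0.001, 0.001, -0.0027]
    - [-0.001, 0.107, 0, -0.001, 0.001, -0.0027]
    - [-0.001, 0.107, 0, -0.001, 0.001, -0.0027]
    - [-0.001, 0.107, 0, -0.001, 0.001, -0.0027]

```text
t: 16.95
tcp_pos: [0.5928, 0.0553, 0.1541]
tool_rot: [0.706, 0.043, -0.04, -0.706]
force: [0.9, 0.6, -0.2]
finger_gap: 0.699
```

Run:
```python
from h import *
s=sense(); print(s["t"],s["tcp_pos"],s["force"],s["finger_gap"])
m=camera_model("wrist"); im=snapshot("wrist")[:,:,::-1].copy(); np.save("pics/m13.npy",m["camera_from_world"])
cv2.imwrite("pics/w13.png",im)
c=im[150:330,180:370]; cv2.imwrite("pics/c13.png",cv2.resize(c,None,fx=3.3,fy=3.3,interpolation=cv2.INTER_CUBIC))
print((proj(m,[.59,.0555,.126])))
```

```text
16.95 [0.5928 0.0553 0.1541] [ 0.9257  0.6108 -0.2495] 0.699410545513877
[275.1278 241.7719]
```

View pics/w13.png

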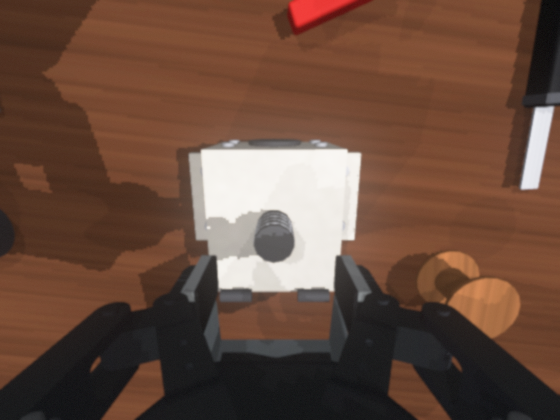

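View pics/c13.png

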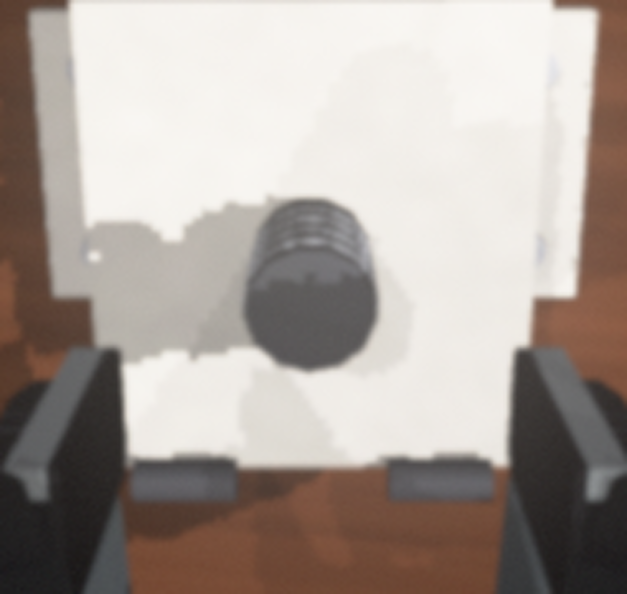

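Run:
```python
from h import *
s=sense(); m=camera_model("wrist")
P=lambda x,y,z: plane(m,*cr(x,y,180,150,3.3),z)
t=P(311,308,.126); print("head top",t, np.linalg.norm(P(245,308,.126)-P(377,308,.126)))
C=[P(*c,.09) for c in ((70,2),(552,2),(122,466),(508,466))]; print(np.mean(C,0),np.linalg.norm(C[0]-C[1]))
print(R.from_quat(s["tool_rot"]).inv().apply(t-s["tcp_pos"]),"tcp px",(proj(m,s["tcp_pos"])))
print(delta([.5910,.0553,.0965],down(HY)),delta(t*[1,1,0]+[0,0,.0965],down(HY)))
```

```text
head top [0.5914 0.0547 0.126 ] 0.024985601696440558
[0.5927 0.055  0.09  ] 0.1005121870101294
[-0.0019  0.0284 -0.0002] tcp px [273.9541 266.7583]
[-0.0024  0.0579  0.0005  0.0011 -0.0005  0.0053] [-0.002   0.0579 -0.0002  0.0011 -0.0005  0.0053]
```

Request:
play_rows:
  deltas:
    - [-0.0007, 0.02, 0, 0, 0, 0.001]
    - [-0.0015, 0.035, 0, 0, 0, 0.002]
    - [-0.0015, 0.046, 0, 0, 0, 0.002]
    - [-0.0015, 0.053, 0, 0, 0, 0.002]
    - [-0.0015, 0.057, 0, 0, 0, 0.002]
    - [-0.0015, 0.057, 0, 0, 0, 0.002]
    - [-0.0015, 0.057, 0, 0, 0, 0.002]

```text
t: 17.7
tcp_pos: [0.5917, 0.0546, 0.0967]
tool_rot: [0.706, 0.042, -0.04, -0.706]
force: [-0.3, 0.8, -0.5]
finger_gap: 0.707
```

Run:
```python
from h import *
for i in range(4):
    s=sense(); print(s["t"],s["tcp_pos"],s["force"],s["finger_gap"],delta([.5917,.055,.0965],down(HY),s)); im=snapshot("wrist")
cv2.imwrite("pics/w14.png",im[:,:,::-1])
```

```text
17.7 [0.5917 0.0546 0.0967] [-0.3147  0.7789 -0.4745] 0.7065539299840509 [ 0.      0.0002  0.0004  0.0008 -0.001   0.0023]
17.75 [0.5918 0.0546 0.0969] [-0.3847 -0.7206  1.1129] 0.7051002854459195 [-0.      0.0004  0.0004  0.0009 -0.001   0.0026]
17.8 [0.5918 0.0546 0.0969] [1.0384 0.2744 0.6787] 0.7041576098023656 [-0.      0.0004  0.0004  0.0009 -0.0011  0.0025]
17.85 [0.5917 0.0546 0.0968] [ 0.4066 -0.6287  0.5952] 0.700785841041675 [ 0.0001  0.0003  0.0004  0.0008 -0.0011  0.0024]
```

View pics/w14.png

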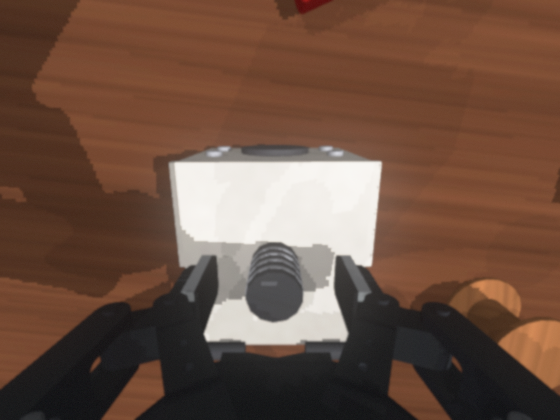

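Request:
play_rows:
  deltas:
    - [0, -0.001, 0.0003, 0.0008, -0.001, 0.0024]
    - [0, -0.0015, 0.0003, 0.0008, -0.001, 0.0024]
    - [0, -0.0015, 0.0003, 0.0008, -0.001, 0.0024]

```text
t: 18.2
tcp_pos: [0.5914, 0.0549, 0.098]
tool_rot: [-0.706, -0.041, 0.042, 0.706]
force: [0.2, 0.4, 0.5]
finger_gap: 0.701
```

Request:
play_rows:
  deltas:
    - [0, 0, 0, 0, 0, 0]
    - [0, 0, 0, 0, 0, 0]
    - [0, 0, 0, 0, 0, 0]
    - [0, 0, 0, 0, 0, 0]
    - [0, 0, 0, 0, 0, 0]
    - [0, 0, 0, 0, 0, 0]
    - [0, 0, 0, 0, 0, 0]
    - [0, 0, 0, 0, 0, 0]
  gripper: 0.015
  force: 30

```text
t: 19.0
tcp_pos: [0.5913, 0.0548, 0.0979]
tool_rot: [0.706, 0.041, -0.042, -0.706]
force: [-1.4, -1.2, 2.8]
finger_gap: 0.295
```

Run:
```python
from h import *
for i in range(3):
    s=sense(); print(s["t"],s["tcp_pos"],s["force"],s["ft_torque"],s["finger_gap"],delta([.5917,.055,.0985],down(HY),s)); im=snapshot("wrist")
```

```text
19.0 [0.5913 0.0548 0.0979] [-1.4247 -1.1508  2.7801] [-0.1868  0.1551 -0.0017] 0.294857035341298 [ 0.0004 -0.0006  0.0002  0.0001  0.     -0.0009]
19.05 [0.5913 0.0548 0.0979] [-0.596  -1.6113  2.7951] [-0.212   0.0586 -0.0044] 0.29656963942916803 [ 0.0004 -0.0006  0.0002  0.0001  0.     -0.001 ]
19.1 [0.5913 0.0548 0.0979] [ 0.1949 -1.8497  2.2184] [-0.2018  0.137  -0.009 ] 0.2900367614875399 [ 0.0004 -0.0006  0.0002  0.0001  0.0001 -0.001 ]
```

Request:
play_rows:
  deltas:
    - [0, -0.001, 0, 0, 0, 0]
    - [0, -0.002, 0, 0, 0, 0]
    - [0, -0.004, 0, 0, 0, 0]
    - [0, -0.006, 0, 0, 0, 0]
    - [0, -0.008, 0, 0, 0, 0]
    - [0, -0.01, 0, 0, 0, 0]
    - [0, -0.01, 0, 0, 0, 0]

```text
t: 19.85
tcp_pos: [0.5912, 0.0549, 0.1082]
tool_rot: [-0.706, -0.041, 0.042, 0.706]
force: [-0.2, -0.4, -1.4]
finger_gap: 0.289
```

Run:
```python
from h import *
for i in range(3):
    s=sense(); print(s["t"],s["tcp_pos"],s["force"],s["ft_torque"],s["finger_gap"],delta([.5913,.0548,.138],down(HY),s)); im=snapshot("side")
cv2.imwrite("pics/s15.png",cv2.resize(im[100:250,200:400,::-1],None,fx=4,fy=4,interpolation=cv2.INTER_CUBIC))
```

```text
19.85 [0.5912 0.0549 0.1082] [-0.1854 -0.406  -1.446 ] [-0.1689  0.0202  0.0682] 0.2888559140599439 [ 0.     -0.0298 -0.0001 -0.0001 -0.     -0.0009]
19.9 [0.5912 0.055  0.1081] [-0.318  -0.9996 -1.6581] [-0.2058  0.0199 -0.0091] 0.2942798422365171 [ 0.     -0.0299 -0.0002 -0.0002 -0.     -0.0009]
19.95 [0.5912 0.055  0.1081] [ 0.1044 -0.1645 -1.2253] [-0.2217  0.0915 -0.0274] 0.2960700485849469 [ 0.     -0.0299 -0.0002 -0.0001 -0.     -0.0008]
```

View pics/s15.png

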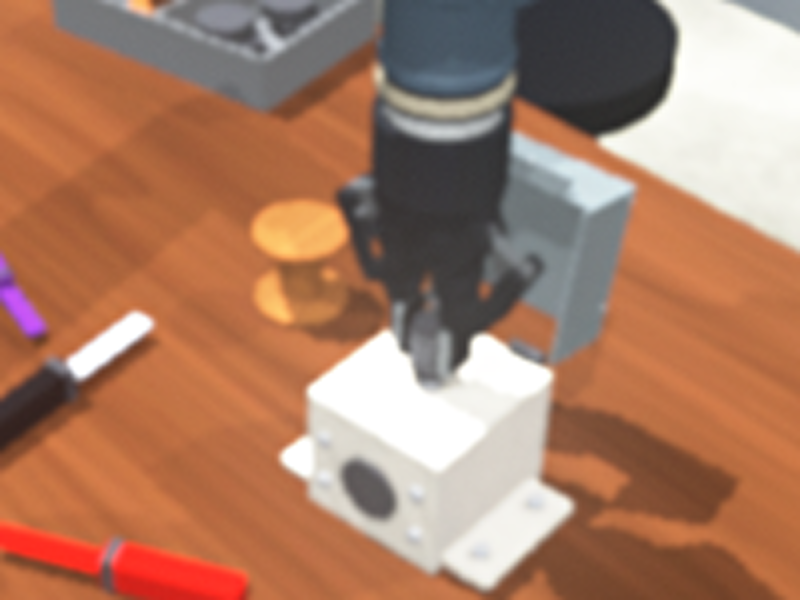

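Request:
play_rows:
  deltas:
    - [0, -0.002, 0, 0, 0, 0]
    - [0, -0.005, 0, 0, 0, 0]
    - [0, -0.008, 0, 0, 0, 0]
    - [0, -0.011, 0, 0, 0, 0]
    - [0, -0.014, 0, 0, 0, 0]
    - [0, -0.017, 0, 0, 0, 0]
    - [0, -0.02, 0, 0, 0, 0]
    - [0, -0.023, 0, 0, 0, 0]
    - [0, -0.026, 0, 0, 0, 0]
    - [0, -0.0285, 0, 0, 0, 0]
    - [0, -0.03, 0, 0, 0, 0]
    - [0, -0.03, 0, 0, 0, 0]

```text
t: 21.2
tcp_pos: [0.5914, 0.055, 0.1381]
tool_rot: [-0.706, -0.041, 0.042, 0.706]
force: [0.2, 0.1, -2.1]
finger_gap: 0.292
```

Run:
```python
from h import *
m=camera_model("side")
for i in range(4):
    s=sense(); print(s["t"],s["tcp_pos"],s["force"],s["ft_torque"],s["finger_gap"],delta([.5913,.0548,.138],down(HY),s)); im=snapshot("side")
cv2.imwrite("pics/s16.png",cv2.resize(im[130:220,260:380,::-1],None,fx=6.5,fy=6.5,interpolation=cv2.INTER_CUBIC))
cv2.imwrite("pics/w16.png",snapshot("wrist")[:,:,::-1])
b=s["tcp_pos"]
for z in (.09,.13,.166): print(z,(proj(m,[.5913,.0548,z])-[260,130])*6.5)
```

```text
21.2 [0.5914 0.055  0.1381] [ 0.1703  0.0618 -2.1041] [ 0.016  -0.068  -0.0386] 0.2920385859240134 [-0.0001  0.0001 -0.0002 -0.0002 -0.0001 -0.0006]
21.25 [0.5913 0.055  0.1379] [-0.069   0.2236 -1.6965] [ 0.0045  0.0116 -0.0415] 0.2904605796768688 [-0.     -0.0001 -0.0002 -0.0002 -0.0001 -0.0008]
21.3 [0.5912 0.055  0.1378] [ 0.3984 -0.2279 -1.8996] [-0.0204 -0.0605 -0.0043] 0.2910262464052799 [ 0.     -0.0002 -0.0002 -0.0003 -0.     -0.001 ]
21.35 [0.5912 0.055  0.1377] [-0.0219 -0.1277 -2.7981] [-0.0167  0.0528 -0.0379] 0.29311630316120174 [ 0.0001 -0.0003 -0.0002 -0.0003 -0.0001 -0.0012]
0.09 [303.1427 422.4353]
0.13 [307.5546 338.9026]
0.166 [311.7423 259.6139]
```

View pics/s16.png

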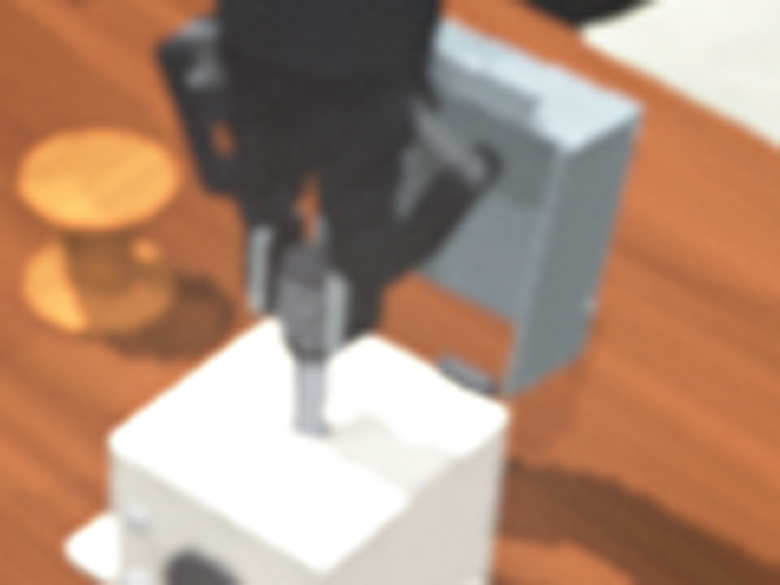

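View pics/w16.png

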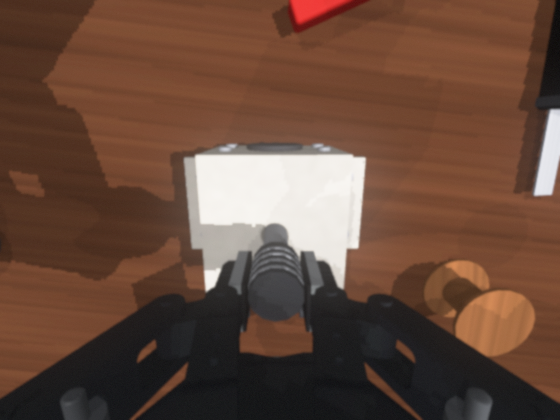

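Request:
play_rows:
  deltas:
    - [0, -0.0003, 0, 0, 0, 0]
    - [0, -0.0003, 0, 0, 0, 0]
    - [0, -0.0003, 0, 0, 0, 0]
    - [0, -0.0003, 0, 0, 0, 0]
    - [0, -0.0003, 0, 0, 0, 0]
    - [0, -0.0003, 0, 0, 0, 0]
    - [0, -0.0003, 0, 0, 0, 0]
    - [0, -0.0003, 0, 0, 0, 0]

```text
t: 22.25
tcp_pos: [0.5913, 0.0549, 0.1381]
tool_rot: [-0.706, -0.041, 0.042, 0.706]
force: [0.4, 0.1, -1.2]
finger_gap: 0.287
```

Run:
```python
from h import *
s=sense(); print(s["t"],s["tcp_pos"],s["force"],s["ft_torque"],s["finger_gap"],np.abs(s["qd"]).max(),delta([.5913,.0548,.138],down(HY),s))
cv2.imwrite("pics/t17.png",snapshot("top")[:,:,::-1]); im=snapshot("side")[:,:,::-1]
cv2.imwrite("pics/s17.png",cv2.resize(im[130:220,260:380],None,fx=6.5,fy=6.5,interpolation=cv2.INTER_CUBIC))
a=cv2.imread("pics/s16.png").astype(int);b=cv2.imread("pics/s17.png").astype(int);print((np.abs(a-b).max(2)>40).sum())
m=camera_model("side")
for th in (1.6,1.75):
  for y in (.049,-.049):
    for l in ((-.106,.009),(-.106,.056)):
      x=l[0]*math.cos(th)+l[1]*math.sin(th); z=-l[0]*math.sin(th)+l[1]*math.cos(th)
      print(th,y,l,(proj(m,hw(.053+x,y,.094+z))-[260,130])*6.5)
```

```text
22.25 [0.5913 0.0549 0.1381] [ 0.359   0.0838 -1.2485] [ 0.0147 -0.0284 -0.0243] 0.2874675198271636 0.0020066582307556313 [ 0.      0.0001 -0.0001 -0.0001 -0.     -0.0011]
0
1.6 0.049 (-0.106, 0.009) [326.3929  48.5201]
1.6 0.049 (-0.106, 0.056) [404.4426  -0.6652]
1.6 -0.049 (-0.106, 0.009) [547.0885 151.4826]
1.6 -0.049 (-0.106, 0.056) [623.0604  96.99  ]
1.75 0.049 (-0.106, 0.009) [352.5069  37.6878]
1.75 0.049 (-0.106, 0.056) [426.6018   5.942 ]
1.75 -0.049 (-0.106, 0.009) [572.1006 138.9504]
1.75 -0.049 (-0.106, 0.056) [642.9978 102.4405]
```

View pics/t17.png

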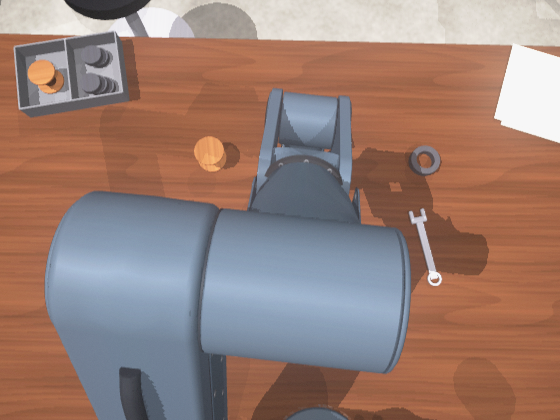

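View pics/s17.png

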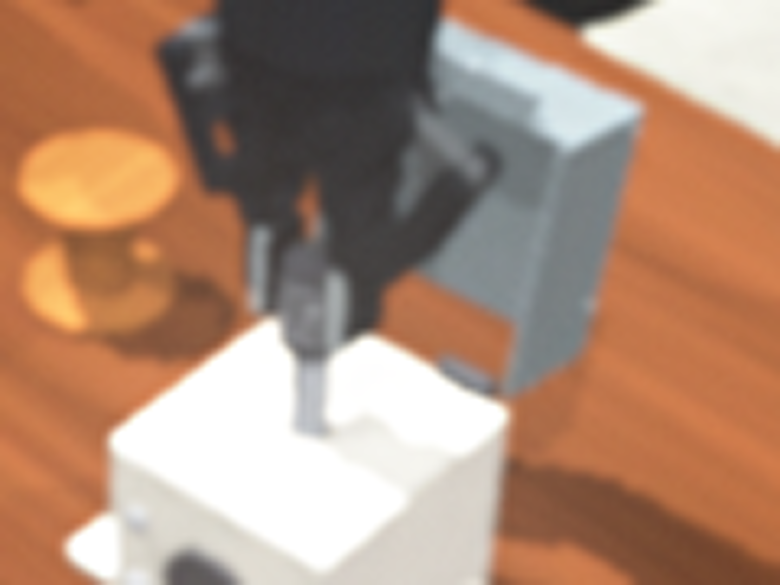

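```bash
python3 -c "
from station import sign_off
print(sign_off())"
```

```text
the job is handed in; nothing more can be done
None
```

The job is done and handed in at about 22 s of the 64 s allowed: the hood is open, the blade is back on the bench and the spindle is held about 40 mm up.

- **Hood:** I used the large black-handled pry blade under the hood's lip. Past about 1.2 rad the hood did not tip over by itself; it rested on the blade. I pushed it on to about 1.5 rad, where the blade's tool force rose to about 9 N. Then I eased the blade down and out, and the hood fell back. Its corners in the last side view fit about 1.75 rad better than 1.6 rad, though one corner is about 2 px (camera scale) off the 1.75 prediction. It has not moved since.
- **Blade:** I lowered it onto the bench at its old spot until it touched, then opened the gripper. The wrist view afterwards shows it lying flat.
- **Spindle:** I gripped the head at 30 N and drew it straight up. The tool rose from 0.098 to 0.138 m, and the last side view shows the shaft still in the bore.
- **Last readings:** Side force was about 0.4 N, moment about 0.03 N m and tilt about 0.001 rad, with the arm at rest, so there is no sign of jamming.
- **Bystanders:** I did not touch the spanner, bobbin or core, and they show no visible change in the last top view.
- **Disagreement:** The camera estimates of the spindle's position differed by up to about 3 mm in x and 1 mm in y. I used a value between them.

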